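Weigh out a kit of nuts and book it with the scanner

TASK

First set down the heat sink that was left in the pan of the sprung scale into the empty black parts tray. Then put nuts from the green mat into the pan until the pointer carried by the pan comes to rest within the brass band on the gauge; leave the nuts you do not need on the mat. Then take the scanner from its dock, point its nose squarely at the middle of the bar-code label on the sloped card holder from about 8 cm away, hold it still there for two seconds, and stand it back upright in its dock, with the nuts still weighed out and the other things on the bench left where they are.

Things in the scene. Friction and masses are not known exactly. Their poses are not given: they have to be found in the camera images.
- nut0_c (a point): Steel hexagon nut, 30 mm across flats, 34.6 mm across corners, 15.5 mm thick, about 64 g (10 % either way, nuts differ), starting flat on the mat (top of mat at z = 0.002). This point is its centre; z is the nut's axis, its x axis is square to one pair of flats (the other pairs lie 60 and 120 degrees round). Six to eight nuts are there; an absent one reads None from the start.
- nut1_c (a point): Steel hexagon nut, 30 mm across flats, 34.6 mm across corners, 15.5 mm thick, about 64 g (10 % either way, nuts differ), starting flat on the mat (top of mat at z = 0.002). This point is its centre; z is the nut's axis, its x axis is square to one pair of flats (the other pairs lie 60 and 120 degrees round). Six to eight nuts are there; an absent one reads None from the start.
- nut2_c (a point): Steel hexagon nut, 30 mm across flats, 34.6 mm across corners, 15.5 mm thick, about 64 g (10 % either way, nuts differ), starting flat on the mat (top of mat at z = 0.002). This point is its centre; z is the nut's axis, its x axis is square to one pair of flats (the other pairs lie 60 and 120 degrees round). Six to eight nuts are there; an absent one reads None from the start.
- nut3_c (a point): Steel hexagon nut, 30 mm across flats, 34.6 mm across corners, 15.5 mm thick, about 64 g (10 % either way, nuts differ), starting flat on the mat (top of mat at z = 0.002). This point is its centre; z is the nut's axis, its x axis is square to one pair of flats (the other pairs lie 60 and 120 degrees round). Six to eight nuts are there; an absent one reads None from the start.
- nut4_c (a point): Steel hexagon nut, 30 mm across flats, 34.6 mm across corners, 15.5 mm thick, about 64 g (10 % either way, nuts differ), starting flat on the mat (top of mat at z = 0.002). This point is its centre; z is the nut's axis, its x axis is square to one pair of flats (the other pairs lie 60 and 120 degrees round). Six to eight nuts are there; an absent one reads None from the start.
- nut5_c (a point): Steel hexagon nut, 30 mm across flats, 34.6 mm across corners, 15.5 mm thick, about 64 g (10 % either way, nuts differ), starting flat on the mat (top of mat at z = 0.002). This point is its centre; z is the nut's axis, its x axis is square to one pair of flats (the other pairs lie 60 and 120 degrees round). Six to eight nuts are there; an absent one reads None from the start.
- nut6_c (a point): Steel hexagon nut, 30 mm across flats, 34.6 mm across corners, 15.5 mm thick, about 64 g (10 % either way, nuts differ), starting flat on the mat (top of mat at z = 0.002). This point is its centre; z is the nut's axis, its x axis is square to one pair of flats (the other pairs lie 60 and 120 degrees round). Six to eight nuts are there; an absent one reads None from the start.
- nut7_c (a point): Steel hexagon nut, 30 mm across flats, 34.6 mm across corners, 15.5 mm thick, about 64 g (10 % either way, nuts differ), starting flat on the mat (top of mat at z = 0.002). This point is its centre; z is the nut's axis, its x axis is square to one pair of flats (the other pairs lie 60 and 120 degrees round). Six to eight nuts are there; an absent one reads None from the start.
- mat: Thin green bench mat, fixed, 280 mm (its x) by 310 mm (its y), 2 mm thick; origin at the centre of its underside, z up.
- pan_floor (a point): Centre of the inner floor of the scale's square aluminium pan: inside 144 mm (x) by 134 mm (y), rim 15 mm high and 3 mm thick. Empty, the floor stands 125 mm above the bench; the pan goes straight down about 6 mm for each nut (spring 105 N/m, most 50 mm) without tilting, and settles within a second. Its axes turn with the scale. The scale's white housing (115 by 130 mm, 70 mm high, fixed) stands centrally beneath.
- pan (a joint): How far the pan has sunk, in m: 0 empty, up to 0.05; about 0.009 with only the heat sink in it.
- pointer (a point): Thin dark horizontal pointer bar 3 mm thick, carried by the pan across the far (+x) face of the white gauge board; this point is on its mid-height. It goes down with the pan. The board (90 mm wide, 128 mm high above the bench, fixed) stands 92 to 96 mm from the pan's centre along the scale's +x.
- band_mid (a point): Middle of the brass band on the gauge, 10 mm high (5 mm above and below this point) and 60 mm wide; it is set anew each time to a height that four to six nuts reach, and stays. Any one nut sinks the pan less than the band's height, so the first count that reaches the band lies within it.
- scanner: Cordless stick scanner, 136 mm tall, 180 g: round nose 46 mm across and 45 mm high below, and above it an upright handle, 36 mm (its x) by 30 mm (its y), from 41 to 136 mm above the nose face. Starts standing upright in its dock, nose down. Origin at the centre of the nose face, z up the handle; the beam leaves the nose along -z. 
- scanner_grip (a point): Centre of the scanner's handle where it is best held, on its axis 85 mm above the nose face; axes as the scanner's (30 mm thick along y).
- dock_in (a point): Centre of the dock's recess floor, 6 mm above the bench. Fixed black dock, 70 mm square and 20 mm high with an open square recess 58 mm wide and 14 mm deep, in which the scanner stands on its nose with 6 mm to spare each side; a foot 30 mm long and 8 mm high on its +x side.
- label: White bar-code label, 55 mm (x) by 75 mm (y), on the plate of a fixed grey card holder (110 by 100 mm plate, top edge about 60 mm high) that slopes by 25 degrees towards the robot's side. Origin at the label's middle, z square out of its face.
- sink_c (a point): Finned aluminium heat sink, a block 46 mm (x) by 30 mm (y) by 42 mm (z), 100 g, left standing in the scale's pan at the start. This point is its centre.
- heatsink: The same heat sink, origin at the centre of its underside, same axes.
- parts_tray_in (a point): Centre of the inner floor (3 mm above the bench) of a fixed open black tray, 110 mm (x) by 100 mm (y) outside, 22 mm high, walls 3 mm thick; empty at the start.
- spool: Bystander: small aluminium solder spool, 48 mm across, 32 mm high, standing among the nuts; origin at its underside.
- driver: Bystander: screwdriver, 170 mm long, lying beyond the mat.
- cup: Bystander: grey cup, 64 mm across, 60 mm high, beyond the mat.
- jar: Bystander: amber jar, 52 mm across, 60 mm high, beyond the mat.
Things that resemble listed ones, but are neither listed nor needed, are in the scene too. Of the things that look like the scanner, the smallest one is meant.

How it is judged:
By the outcome, as a careful person would: the job done as asked, in the order asked, and still so for the second after the job is handed in, with the robot touching nothing.
Of nut0, nut1, nut2, nut3, nut4, nut5, nut6, nut7 only 6 to 8 are there at a start; the rules pass over those that are not, and their reading is None.
At some moment in a run one of nut0, nut1, nut2, nut3, nut4, nut5, nut6, nut7 may be knocked a few centimetres aside while the robot is not near it.
It also fails if it takes over 208 s, if anything falls off the work surface, if the arm or the gripper's body presses on something with over 40 N, if the wrist force passes 120 N, or if a joint passes its speed limit or range.

ROBOT

A 6-joint arm with a two-finger parallel gripper is mounted at the origin on the work surface. World frame = base frame: x ahead of the robot, y to its left, z up, the work surface at z = 0. Lengths are in m, angles in rad, forces in N, time in s.
With the tool pointing down it reaches from about 0.4 to 0.825 m from the base axis. Payload 7 kg.
Tool frame: the origin (TCP) lies at the centre of the arm's flange, where the gripper is bolted on; the fingertips stand 178 mm ahead of it and the grasp point (between the pads) lies ahead of it (tcp_to_grasp is the z of the grasp point in the tool frame, in m); z points along the fingers, x is the direction in which the jaws open and shut, and the axes are right-handed (so a half turn about z gives the same grasp; the last joint's range is limited). The gripper opens to 88 mm and grips with 3 to 60 N. Pads are 19 mm wide; open, the fingers measure 130 mm over their backs; the gripper's body (78 mm by 193 mm) begins 47 mm behind the grasp point.
Start: joints at [-0.826, 0.359, 0.012, 0, -1.224, -0.288], TCP at [0.298, -0.606, 0.405] pointing down, gripper open.
Joint ranges: [-3.07, 3.07], [-1.43, 2.12], [-1.02, 1.25], [-3.03, 1.67], [-3.05, -0], [-3.03, 3.03]. Speed limits (rad/s): [2.39, 2.39, 3.01, 3.14, 3.14, 3.14].

INTERFACE

Orientations are given as [roll, pitch, yaw] about the fixed x, y, z axes, in that order (R = Rz(yaw) Ry(pitch) Rx(roll)).
In Python, from station import get_state, grab_frame, job_done, tcp_to_grasp gives the robot as it stands.
- The arm moves only by the tool drive_tool, never from a script. Its argument "moves" is a list of rows, each a list of 7 numbers: the shift along the tool's x, y, z in mm, then the turn, a rotation vector about the tool's x, y, z in degrees, then the closure, from -1 (fully open) to 1 (shut), so that 0 is half open. In form: [[dx, dy, dz, ax, ay, az, claw], ...]. A call has 1 to 12 rows; each row is the pose to reach, as a shift and turn from the pose commanded when the call began, along the tool's axes at that moment; what a row does not reach only later rows make up. A row lasts 1/8 s, in which the tool goes at most 62.5 mm and 10.7 degrees, less where a joint would pass 70% of its speed; a pose out of reach is approached as far as the arm can. A call with a gripper value outside its range is refused whole. The fingers move at their own pace and stop on an object; "grip_force" is the grip in N (left out, the last holds). Time passes only in rows, so rows that repeat a pose let the fingers close. It gives the time, the measured TCP pose, the force and the opening at its end, in the units of the state.
- get_state(): the state, without advancing time (a new reading comes with each control period).
- grab_frame(name): name is "scene" or "top" or "wrist"; returns a dict with "img" (420x560x3 uint8, red, green, blue), "range_z" (420x560 float32, m along the optical axis (not along the pixel's ray), 0 where there is no reading), "fovy" (degrees; the focal length in pixels is half the picture's height over the tangent of half this angle, whatever the lens; pixels are square), "cx", "cy" (the principal point, pixels), "rvec" (rotation vector, rad) and "tvec" (3), from world to camera coordinates, as OpenCV has them. Camera axes: x right, y down, z forward; pixel columns grow to the right and rows downward; lengths in m; the calibration is good to about 2 mm. A picture is of the moment at which its call begins.
- job_done(): hands the job in, once; it reports no verdict.
The state is a dict: "t": time; "q": joint angles; "qd": joint speeds; "joint_efforts": joint torques, N m; "eef_pos": TCP position; "ee_rot": TCP orientation; "force": force on the tool from outside, world axes, zero at the start; "moment": the same for the moment, N m; "width": finger opening in m.
Only numpy, scipy, OpenCV 4.12 (cv2) and the standard library are available. Lean on these libraries where they do the work, as an engineer would, in place of code of your own. Each camera call takes 0.05 s, during which the arm holds its last target. There are 200 camera calls.

## Working session

There is one attempt and no reset: what is moved stays moved. The work goes in short steps, Python scripts to look and compute and a tool call to move; the robot and the scene stay as the last step left them, time stands still between calls to the robot, and variables do not carry over. Pictures are saved under pics/ and viewed, about 12 in all and at most 16, crops included, and the job is handed in when it is done.

Besides the shell and the picture viewer there is one more tool, called in YAML: its name, and indented under it one key for each argument. drive_tool: Moves the arm, as the interface text tells. Its arguments: {"type":"object","properties":{"moves":{"type":"array"},"grip_force":{"type":"number"}},"required":["moves"]}

```bash
mkdir -p pics; cat > h.py <<'E'
import numpy as np, cv2
from station import get_state, grab_frame, job_done, tcp_to_grasp
def frame(n,save=None):
    f=grab_frame(n); f['R']=cv2.Rodrigues(np.array(f['rvec'],float))[0]; f['t']=np.array(f['tvec'],float).ravel()
    f['f']=f['img'].shape[0]/2/np.tan(np.radians(f['fovy'])/2)
    if save: cv2.imwrite('pics/'+save,f['img'][:,:,::-1])
    return f
def ray(f,u,v):
    d=np.array([(u-f['cx'])/f['f'],(v-f['cy'])/f['f'],1.]); return -f['R'].T@f['t'], f['R'].T@d
def onz(f,u,v,z):
    o,d=ray(f,u,v); return o+d*(z-o[2])/d[2]
def cloud(f):
    h,w=f['range_z'].shape; u,v=np.meshgrid(np.arange(w),np.arange(h)); z=f['range_z']
    p=np.stack([(u-f['cx'])/f['f']*z,(v-f['cy'])/f['f']*z,z],-1)
    P=(p-f['t'])@f['R']; P[z<=0]=np.nan; return P
def proj(f,p):
    c=f['R']@np.array(p)+f['t']; return c[0]/c[2]*f['f']+f['cx'],c[1]/c[2]*f['f']+f['cy']
E
python3 - <<'E'
from h import *
import pickle
print(get_state(),tcp_to_grasp)
for n in ['scene','top','wrist']:
    f=frame(n,n+'0.png'); pickle.dump(f,open(n+'0.pkl','wb')); print(n,f['fovy'],f['cx'],f['cy'],-f['R'].T@f['t'],f['R'][2],(f['range_z']>0).mean())
E
```

```text
{'t': 0.0, 'q': array([-8.25896965e-01,  3.59400856e-01,  1.10632512e-02, -3.29369157e-04,
       -1.22411079e+00, -2.88056604e-01]), 'qd': array([-8.40879104e-04,  2.54760168e-03, -1.64071062e-05,  1.81915556e-04,
       -2.96861534e-04,  5.99107531e-04]), 'joint_efforts': array([-1.84200426e-04, -5.82722247e+01,  2.93054473e+01,  6.99724987e+00,
        6.84153638e-03, -1.90401124e-04]), 'eef_pos': array([ 0.29763963, -0.60562172,  0.40371906]), 'ee_rot': array([-3.14142015e+00, -1.67196730e-03,  2.02752677e+00]), 'force': array([ 0.14195245, -0.04264621,  0.31381292]), 'moment': array([-0.05670105,  0.03601645, -0.00634812]), 'width': 0.08745242007861226} 0.1593
scene 46.967005914554974 272.7850996781729 213.39261668199848 [1.05712298 0.58883591 0.83572947] [-0.47174169 -0.58553216 -0.65925099] 0.995969387755102
top 53.13018576027203 286.8234605130868 213.26050581318995 [ 0.440525   -0.05093797  1.20367465] [ 0.1022471  -0.01545312 -0.994639  ] 0.996016156462585
wrist 65.17354876753261 275.26031796559766 201.17873671865627 [ 0.23861245 -0.6341165   0.38237925] [ 0.2189747   0.10868962 -0.96965801] 0.9511947278911564
```

View pics/top0.png

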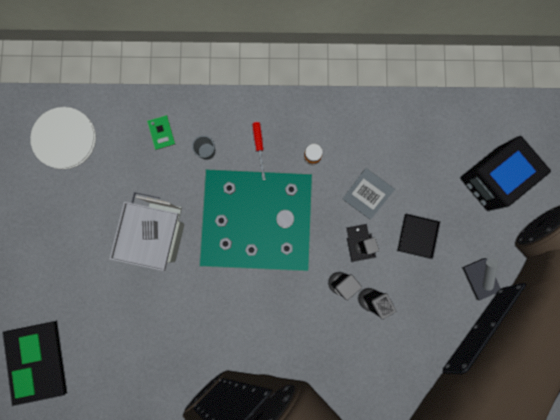

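View pics/scene0.png

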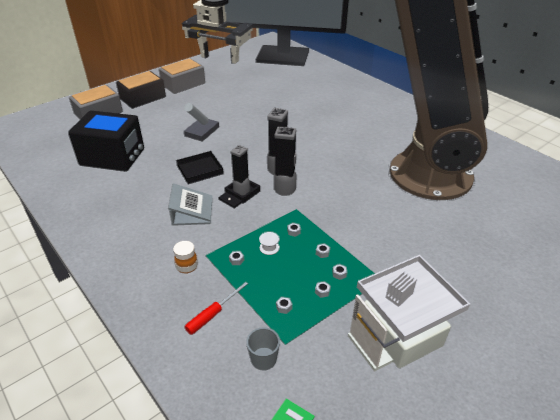

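The scanner could be mistaken for:
- the small one in its dock, top (362,243)
- two larger ones, top (345,285) and (378,303)
- a stand on a plate, top (485,278)

By the description I choose the docked one. For the tray, the empty black one is at (419,236), not the one with green boards at (35,360). There are six nuts and a white spool at (285,218). Next I'll measure everything.

```bash
cat > m.py <<'E'
from h import *
import pickle
t=pickle.load(open('top0.pkl','rb')); s=pickle.load(open('scene0.pkl','rb'))
P=cloud(t)
def rect(mask,name,z=None,mn=20):
    n,l,st,c=cv2.connectedComponentsWithStats(mask.astype(np.uint8))
    for i in range(1,n):
        if st[i,4]<mn: continue
        q=P[l==i]; q=q[~np.isnan(q[:,0])]
        if len(q)<mn: continue
        r=cv2.minAreaRect(q[:,:2].astype(np.float32)*1000)
        print(name,np.round(c[i]),st[i,4],'mid',np.round(r[0],1),'size',np.round(r[1],1),'ang',round(r[2],1),'z',np.round(np.nanpercentile(q[:,2],[5,50,95]),4))
X,Y,Z=P[...,0],P[...,1],P[...,2]
hsv=cv2.cvtColor(t['img'],cv2.COLOR_RGB2HSV)
v,u=np.mgrid[:420,:560]
reg=(v>90)&(v<330)&(u<520)
green=(hsv[...,0]>65)&(hsv[...,0]<95)&(hsv[...,1]>120)
rect(green&reg,'green',mn=500)
mat=cv2.morphologyEx(green.astype(np.uint8),cv2.MORPH_CLOSE,np.ones((25,25)))>0
rect(mat&reg,'mat',mn=2000)
rect(mat&(Z>.010)&(Z<0.05)&reg,'nuts',mn=8)
box=lambda a,b,c,d:(u>a)&(u<b)&(v>c)&(v<d)
rect(box(100,190,185,280)&(Z>.100)&(Z<.15),'pan',mn=100)
rect(box(125,170,205,250)&(Z>.145)&(Z<.2),'sink',mn=30)
rect(box(395,450,205,265)&(Z>.008)&(Z<.04),'tray',mn=30)
rect(box(335,400,210,335)&(Z>.1),'tops',mn=15)
rect(box(335,385,215,268)&(Z>.004)&(Z<.03),'dock',mn=30)
rect(box(340,400,160,222)&(Z>.005)&(Z<.1),'holder',mn=30)
m=box(345,395,165,215)&(Z>.005)
q=P[m]; c=q.mean(0); w=np.linalg.svd(q-c,full_matrices=False)[2]; print('plate n',w[2],c)
for n,b in [('cup',box(190,220,130,163)),('jar',box(300,326,140,168)),('spool',box(272,298,205,232))]: rect(b&(Z>.012),n)
S=s['img'][140:260,150:320]; T=t['img'][170:330,320:450]
cv2.imwrite('pics/c1.png',np.hstack([cv2.resize(S,(480,340),interpolation=2),cv2.resize(T,(276,340),interpolation=2)])[:,:,::-1])
E
python3 m.py
```

```text
green [161. 132.] 513 mid [799.6 298.8] size [90.2 58.2] ang 17.6 z [0.0008 0.0051 0.0093]
green [255. 220.] 9192 mid [547.2  18.7] size [307.2 277.2] ang 87.7 z [-0.0028  0.0012  0.0049]
mat [256. 220.] 10263 mid [547.2  18.7] size [307.2 277.2] ang 87.7 z [-0.0027  0.0014  0.0171]
nuts [263. 176.] 16 mid [ 6.7e+02 -5.0e-01] size [18.3  5.9] ang 0.6 z [0.0117 0.0133 0.017 ]
nuts [465. 178.] 20 mid [ 661.9 -573.4] size [14.6  4.7] ang 32.7 z [0.0238 0.0378 0.0477]
nuts [229. 188.] 99 mid [634.8  97.2] size [31.  29.2] ang 13.3 z [0.0129 0.0168 0.0209]
nuts [290. 189.] 97 mid [631.7 -79.4] size [30.1 29.4] ang 26.2 z [0.0127 0.0176 0.0211]
nuts [474. 188.] 21 mid [ 634.9 -595.4] size [18.1  4.3] ang 42.7 z [0.029  0.0405 0.0483]
nuts [284. 218.] 220 mid [547.6 -61.3] size [45.3 44.9] ang 0.5 z [0.0296 0.0335 0.0368]
nuts [221. 220.] 99 mid [540.9 118.1] size [29.  31.5] ang 10.9 z [0.0121 0.0169 0.0206]
nuts [225. 244.] 101 mid [476.  104.3] size [30.9 28.6] ang 0.6 z [0.0132 0.0168 0.0209]
nuts [286. 248.] 100 mid [462.7 -67.5] size [30.9 28.3] ang 0.4 z [0.0127 0.0173 0.0206]
nuts [
[... 475 characters left out ...]
 366.8 -214.4] size [43.3 53.6] ang 39.6 z [0.1228 0.1861 0.1895]
tops [380. 304.] 551 mid [ 323.5 -299.2] size [51.4 43.1] ang 27.6 z [0.1124 0.1856 0.1896]
dock [358. 242.] 545 mid [ 480.8 -277.2] size [104.9  77.1] ang 3.8 z [0.0046 0.0088 0.0223]
holder [368. 193.] 1411 mid [ 620.8 -303.1] size [108.4 117.3] ang 51.4 z [0.0149 0.0377 0.0577]
plate n [ 0.31955849 -0.248834   -0.91431068] [ 0.61921106 -0.29788856  0.03735629]
cup [203. 146.] 291 mid [743.5 165.2] size [61.5 61.7] ang 5.1 z [0.0166 0.0464 0.061 ]
jar [312. 154.] 305 mid [ 727.7 -140.5] size [48.5 48.4] ang 30.8 z [0.0223 0.0585 0.0625]
spool [284. 218.] 220 mid [547.6 -61.3] size [45.3 44.9] ang 0.5 z [0.0296 0.0335 0.0368]
```

View pics/c1.png

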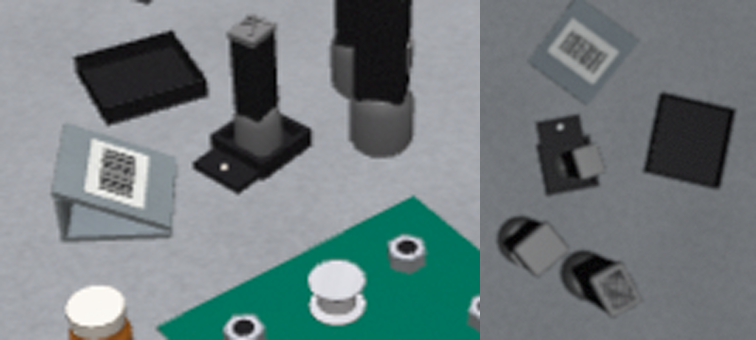

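The crop confirms the choice. The docked scanner (footprint 37×31 mm, top at z 0.14) is clearly smaller than the two free-standing ones (top at z 0.187). Next I'll get exact axes for the pan, sink, tray and scanner, and the first approach.

```bash
cat >> h.py <<'E'
from scipy.spatial.transform import Rotation as Ro
def Rdown(psi): # jaw axis at world angle psi
    c,s=np.cos(psi),np.sin(psi); return np.array([[c,s,0],[s,-c,0],[0,0,-1.]])
def down(psi,q=None):
    s=get_state(); cur=s['ee_rot'][2]
    return psi
def plan(wps,start=None):
    """wps: list of (grasp xyz m, R). prints for each the shift mm / rotvec deg from previous target"""
    if start is None:
        s=get_state(); p=np.array(s['eef_pos']); R=Ro.from_euler('xyz',s['ee_rot']).as_matrix()
    else: p,R=start
    for g,R2 in wps:
        p2=np.array(g)-R2[:,2]*tcp_to_grasp*-1*-1
        d=R.T@(p2-p)*1000; r=Ro.from_matrix(R.T@R2).as_rotvec(degrees=True)
        print('d',np.round(d,1),'rot',np.round(r,1),'dist %.0f'%np.linalg.norm(d),'| TCP',np.round(p2,3)); p,R=p2,R2
    return p,R
def axes(xy):
    """long axis angle deg, centre, sizes for Nx2 points mm"""
    b=cv2.boxPoints(r:=cv2.minAreaRect((np.asarray(xy)*1000).astype(np.float32)))
    e=[b[1]-b[0],b[2]-b[1]]; L=[np.linalg.norm(x) for x in e]; k=int(L[1]>L[0])
    return np.round(r[0],1),np.round([L[k],L[1-k]],1),round(float(np.degrees(np.arctan2(e[k][1],e[k][0]))%180),1)
E
cat > m2.py <<'E'
from h import *
import pickle
t=pickle.load(open('top0.pkl','rb')); P=cloud(t); X,Y,Z=np.moveaxis(P,-1,0)
v,u=np.mgrid[:420,:560]; box=lambda a,b,c,d:(u>a)&(u<b)&(v>c)&(v<d)
def big(m,k=1):
    m=cv2.morphologyEx(m.astype(np.uint8),cv2.MORPH_OPEN,np.ones((k,k))); n,l,st,_=cv2.connectedComponentsWithStats(m); return l==1+np.argmax(st[1:,4])
pf=big(box(100,190,185,280)&(Z>.106)&(Z<.124),7); print('panfloor',axes(P[pf][:,:2]))
pr=big(box(100,190,185,280)&(Z>.100)&(Z<.142),9); print('pan all',axes(P[pr][:,:2]))
print('sink',axes(P[big(box(125,170,205,250)&(Z>.150)&(Z<.17))][:,:2]))
print('tray',axes(P[big(box(395,450,205,265)&(Z>.008)&(Z<.04))][:,:2]))
print('scanner',axes(P[big(box(335,400,225,265)&(Z>.132))][:,:2]))
print('decoys',axes(P[big(box(330,362,260,305)&(Z>.17))][:,:2]),axes(P[big(box(362,400,280,330)&(Z>.17))][:,:2]))
s=pickle.load(open('scene0.pkl','rb'))
cv2.imwrite('pics/c2.png',np.hstack([cv2.resize(s['img'][250:370,320:480],(440,330),interpolation=2),cv2.resize(t['img'][180:285,95:200],(330,330),interpolation=2)])[:,:,::-1])
E
python3 m2.py
```

```text
panfloor (array([492. , 300.7]), array([144.6, 132.4], dtype=float32), 168.0)
pan all (array([492.2, 298.2]), array([150.7, 142.9], dtype=float32), 167.7)
sink (array([504.5, 287.1]), array([45.2, 17.7], dtype=float32), 1.2)
tray (array([ 500.6, -442.9]), array([111. , 103.4], dtype=float32), 167.7)
scanner (array([ 468.9, -280. ]), array([36.7, 30.9], dtype=float32), 17.7)
decoys (array([ 367.6, -215.4]), array([50.9, 43.3], dtype=float32), 129.6) (array([ 323.5, -299.2]), array([51.4, 43.1], dtype=float32), 27.6)
```

View pics/c2.png

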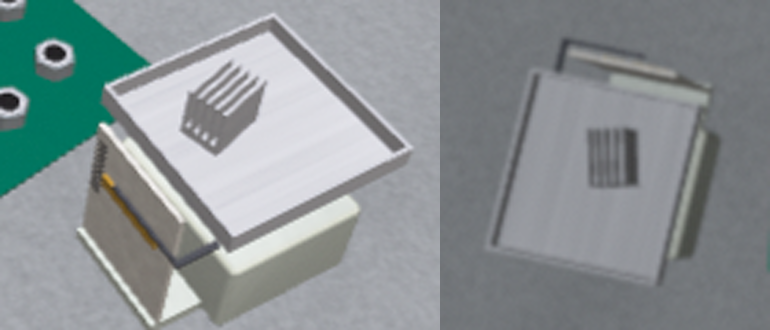

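The crop shows the sink in the pan with its fins along its length. The pointer bar is dark and the band is brass on the far board face, crop (105–155, 180–245). Next I'll plan the sink grasp.

```bash
python3 - <<'E'
from h import *
R=Rdown(np.radians(93)); g=[.5056,.2813]
plan([(g+[.26],R),(g+[.142],R)])
E
```

```text
d [704.4 577.8 -14.5] rot [-0.  -0.1 23.2] dist 911 | TCP [0.506 0.281 0.419]
d [  0.   0. 118.] rot [0. 0. 0.] dist 118 | TCP [0.506 0.281 0.301]
```

drive_tool:
  moves:
    - [704,578,-14,0,0,23.2,-0.14]
    - [704,578,-14,0,0,23.2,-0.14]
    - [704,578,-14,0,0,23.2,-0.14]
    - [704,578,-14,0,0,23.2,-0.14]
    - [704,578,-14,0,0,23.2,-0.14]
    - [704,578,-14,0,0,23.2,-0.14]
    - [704,578,-14,0,0,23.2,-0.14]
    - [704,578,-14,0,0,23.2,-0.14]
    - [704,578,-14,0,0,23.2,-0.14]
    - [704,578,-14,0,0,23.2,-0.14]
    - [704,578,-14,0,0,23.2,-0.14]
    - [704,578,-14,0,0,23.2,-0.14]
  grip_force: 15

```text
t: 1.65
eef_pos: [0.4685, 0.1243, 0.4164]
ee_rot: [3.141, -0.0, 1.623]
force: [1.2, 0.2, -0.1]
width: 0.0498
```

```bash
python3 - <<'E'
from h import *
print(get_state()['width'])
R=Rdown(np.radians(93)); g=[.5056,.2813]
plan([(g+[.26],R),(g+[.142],R)])
E
```

```text
0.049841293663647444
d [154.8  45.3  -2.8] rot [ 0. -0.  0.] dist 161 | TCP [0.506 0.281 0.419]
d [  0.   0. 118.] rot [0. 0. 0.] dist 118 | TCP [0.506 0.281 0.301]
```

drive_tool:
  moves:
    - [155,45,-3,0,0,0,-0.14]
    - [155,45,-3,0,0,0,-0.14]
    - [155,45,-3,0,0,0,-0.14]
    - [155,45,-3,0,0,0,-0.14]
    - [155,45,-3,0,0,0,-0.14]
    - [155,45,-3,0,0,0,-0.14]

```text
t: 2.4
eef_pos: [0.5054, 0.2783, 0.4194]
ee_rot: [3.142, -0.0, 1.622]
force: [-0.3, -0.3, 0.3]
width: 0.0496
```

```bash
python3 - <<'E'
from h import *
R=Rdown(np.radians(93)); g=[.5056,.2813]
plan([(g+[.26],R),(g+[.142],R)])
f=frame('wrist','w1.png'); 
P=cloud(f); m=(P[...,2]>.145)&(P[...,2]<.17)&(np.abs(P[...,0]-.505)<.04)&(np.abs(P[...,1]-.281)<.04)
print(axes(P[m][:,:2]),m.sum(),np.nanpercentile(P[m][:,2],[5,50,95]))
print(proj(f,[.5056,.2813,.158]))
E
```

```text
d [3.  0.4 0.1] rot [ 0.  -0.  -0.1] dist 3 | TCP [0.506 0.281 0.419]
d [  0.   0. 118.] rot [0. 0. 0.] dist 118 | TCP [0.506 0.281 0.301]
(array([506. , 281.5]), array([46.3, 29.9], dtype=float32), 3.3) 1190 [0.14991144 0.15609068 0.1572962 ]
(np.float64(278.7841788087249), np.float64(208.18645173561947))
```

View pics/w1.png

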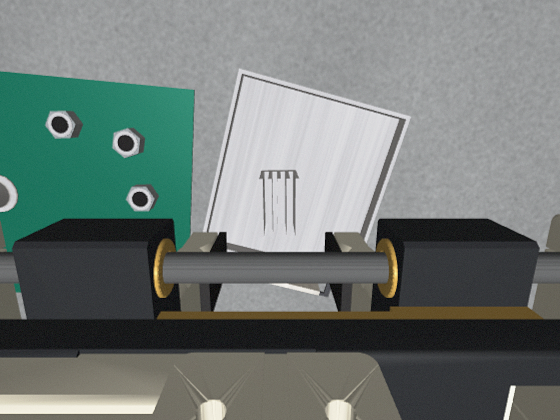

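The wrist picture shows the sink at (279,203), between the opened fingers, and agrees with the measured centre. Descend, grip and lift.

drive_tool:
  moves:
    - [2,0,60,0,0,0,-0.14]
    - [2,0,100,0,0,0,-0.14]
    - [2,0,118,0,0,0,-0.14]
    - [2,0,118,0,0,0,-0.14]
    - [2,0,118,0,0,0,-0.14]
    - [2,0,118,0,0,0,0.5]
    - [2,0,118,0,0,0,0.5]
    - [2,0,118,0,0,0,0.5]
    - [2,0,118,0,0,0,0.5]
    - [2,0,100,0,0,0,0.5]
    - [2,0,50,0,0,0,0.5]
    - [2,0,-20,0,0,0,0.5]
  grip_force: 15

```text
t: 3.95
eef_pos: [0.5051, 0.2811, 0.4316]
ee_rot: [-3.139, 0.002, 1.623]
force: [1.3, 0.8, -1.0]
width: 0.0297
```

```bash
python3 - <<'E'
from h import *
print(get_state()['width'],get_state()['force'])
R=Rdown(np.radians(78)); g=[.5006,-.4429]
plan([(g+[.28],R),(g+[.032],R)])
E
```

```text
0.029671773217046647 [ 1.27060561  0.76847431 -1.03326431]
d [-722.8  -42.    -5.8] rot [-0.1  0.2 15. ] dist 724 | TCP [ 0.501 -0.443  0.439]
d [  0.   0. 248.] rot [0. 0. 0.] dist 248 | TCP [ 0.501 -0.443  0.191]
```

drive_tool:
  moves:
    - [-60,-4,-6,0,0,15,0.5]
    - [-723,-42,-6,0,0,15,0.5]
    - [-723,-42,-6,0,0,15,0.5]
    - [-723,-42,-6,0,0,15,0.5]
    - [-723,-42,-6,0,0,15,0.5]
    - [-723,-42,-6,0,0,15,0.5]
    - [-723,-42,-6,0,0,15,0.5]
    - [-723,-42,-6,0,0,15,0.5]
    - [-723,-42,-6,0,0,15,0.5]
    - [-723,-42,-6,0,0,15,0.5]
    - [-723,-42,-6,0,0,15,0.5]
    - [-723,-42,-6,0,0,15,0.5]

```text
t: 5.45
eef_pos: [0.5004, -0.4456, 0.4366]
ee_rot: [-3.14, -0.0, 1.359]
force: [-0.4, 0.5, 0.1]
width: 0.0299
```

drive_tool:
  moves:
    - [0,0,0,0,0,0,0.5]
    - [0,0,0,0,0,0,0.5]

```text
t: 5.7
eef_pos: [0.5009, -0.4428, 0.437]
ee_rot: [-3.141, -0.001, 1.36]
force: [-0.2, -1.0, -1.6]
width: 0.0302
```

```bash
python3 - <<'E'
from h import *
print(get_state()['width'],get_state()['force'])
R=Rdown(np.radians(78)); g=[.5006,-.4429]
plan([(g+[.28],R),(g+[.0305],R)])
f=frame('wrist'); P=cloud(f); m=(P[...,2]>.012)&(P[...,2]<.035)&(np.abs(P[...,0]-.5)<.08)&(np.abs(P[...,1]+.443)<.08)
print(axes(P[m][:,:2]),m.sum())
E
```

```text
0.030218551741951698 [-0.23202044 -1.0203164  -1.61663786]
d [-0.1 -0.2 -2.3] rot [-0.1 -0.  -0.1] dist 2 | TCP [ 0.501 -0.443  0.439]
d [  0.    0.  249.5] rot [0. 0. 0.] dist 250 | TCP [ 0.501 -0.443  0.19 ]
(array([ 500. , -443.6]), array([109.4, 100.3], dtype=float32), 166.5) 812
```

drive_tool:
  moves:
    - [0,0,60,0,0,0,0.5]
    - [0,0,120,0,0,0,0.5]
    - [0,0,180,0,0,0,0.5]
    - [0,0,220,0,0,0,0.5]
    - [0,0,240,0,0,0,0.5]
    - [0,0,246,0,0,0,0.5]
    - [0,0,246,0,0,0,0.5]
    - [0,0,246,0,0,0,0.5]

```text
t: 6.75
eef_pos: [0.5016, -0.4429, 0.1933]
ee_rot: [3.139, 0.001, 1.361]
force: [0.5, -0.1, -0.7]
width: 0.0298
```

drive_tool:
  moves:
    - [0,0,3,0,0,0,0.5]
    - [0,0,3,0,0,0,0.5]
    - [0,0,4,0,0,0,0.5]
    - [0,0,4,0,0,0,0.5]

```text
t: 7.25
eef_pos: [0.5012, -0.443, 0.1892]
ee_rot: [3.14, 0.001, 1.361]
force: [-1.8, 3.2, 9.4]
width: 0.03
```

drive_tool:
  moves:
    - [0,0,0,0,0,0,0.1]
    - [0,0,0,0,0,0,0]
    - [0,0,0,0,0,0,0]
    - [0,0,-40,0,0,0,0]
    - [0,0,-100,0,0,0,0]
    - [0,0,-160,0,0,0,0]
    - [0,0,-220,0,0,0,0]
    - [0,0,-250,0,0,0,0]

```text
t: 8.25
eef_pos: [0.501, -0.4431, 0.442]
ee_rot: [3.137, 0.002, 1.361]
force: [0.6, -0.8, -0.7]
width: 0.0438
```

```bash
python3 - <<'E'
from h import *
f=frame('wrist'); P=cloud(f); m=(P[...,2]>.038)&(P[...,2]<.12)&(np.abs(P[...,0]-.5)<.05)&(np.abs(P[...,1]+.443)<.05)
print(axes(P[m][:,:2]),m.sum(),np.nanpercentile(P[m][:,2],[5,50,95]))
cv2.imwrite('pics/w2.png',f['img'][60:300,130:430,::-1])
R=Rdown(np.radians(90)); g=[.545,.03]
plan([(g+[.28],R)])
E
```

```text
(array([ 502.2, -442.7]), array([46.3, 29.5], dtype=float32), 168.4) 493 [0.04222378 0.04356276 0.04484697]
d [472.3 -55.7   3.7] rot [  0.4   0.3 -12. ] dist 476 | TCP [0.545 0.03  0.439]
```

View pics/w2.png

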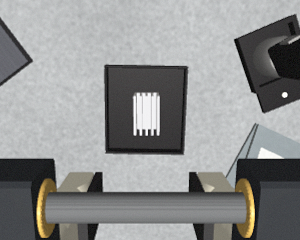

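The tray crop shows the sink standing in the middle of the black tray (crop (146,115)). Next I'll look over the nuts from the wrist camera.

drive_tool:
  moves:
    - [455,-140,-30,0,0,-12,0]
    - [455,-140,-30,0,0,-12,0]
    - [455,-140,-30,0,0,-12,0]
    - [455,-140,-30,0,0,-12,0]
    - [455,-140,-30,0,0,-12,0]
    - [455,-140,-30,0,0,-12,0]
    - [455,-140,-30,0,0,-12,0]
    - [455,-140,-30,0,0,-12,0]
    - [455,-140,-30,0,0,-12,0]
    - [455,-140,-30,0,0,-12,0]
    - [455,-140,-30,0,0,-12,0]

```text
t: 9.68
eef_pos: [0.4589, 0.0305, 0.4674]
ee_rot: [-3.141, 0.0, 1.569]
force: [1.0, -0.4, 0.3]
width: 0.0439
```

```bash
cat > nuts.py <<'E'
from h import *
def nuts(f,save=None):
    P=cloud(f); Z=P[...,2]; hsv=cv2.cvtColor(f['img'],cv2.COLOR_RGB2HSV)
    ng=~((hsv[...,0]>60)&(hsv[...,0]<100)&(hsv[...,1]>90))
    m=(ng&(Z>.010)&(Z<.026)&(P[...,0]>.39)&(P[...,0]<.70)&(P[...,1]>-.15)&(P[...,1]<.19)).astype(np.uint8)
    n,l,st,c=cv2.connectedComponentsWithStats(m); out=[]
    for i in range(1,n):
        if st[i,4]<80: continue
        q=P[l==i]; q=q[(q[:,2]>.014)]   # top face
        # refit outline on plane z=.0175 from pixels
        cs=cv2.findContours(((l==i)&(Z>.0145)).astype(np.uint8),0,cv2.CHAIN_APPROX_NONE)[0]; cs=max(cs,key=cv2.contourArea)[:,0]
        w=np.array([onz(f,u,v,.0175)[:2] for u,v in cs.astype(float)])*1000
        h=cv2.convexHull(w.astype(np.float32)); M=cv2.moments(h); ctr=np.array([M['m10'],M['m01']])/M['m00']
        d=w-ctr; a=np.arctan2(d[:,1],d[:,0]); r=np.hypot(*d.T)
        ph=np.angle((r**4*np.exp(6j*a)).sum())/6 # corner direction
        # flats normals at ph+30
        ax=axes(w/1000)
        out.append((ctr,(np.degrees(ph)+30)%60,len(cs),ax[1]))
    return out
if __name__=='__main__':
    import sys
    f=frame('wrist','n%s.png'%sys.argv[1])
    for o in nuts(f): print(np.round(o[0],1),'flat-normal deg mod60',round(o[1],1),o[2],o[3])
    print(get_state()['eef_pos'])
E
python3 nuts.py 1
```

```text
[459.   32.1] flat-normal deg mod60 4.5 70 [32.9 29.1]
[463.4 -66.7] flat-normal deg mod60 31.7 71 [33.4 29.5]
[475.8 105. ] flat-normal deg mod60 20.8 66 [31.  30.4]
[536.7 117.8] flat-normal deg mod60 29.9 62 [33.  18.7]
[636.5  92.5] flat-normal deg mod60 10.5 49 [27.7 19.9]
[0.45898432 0.03039249 0.46744414]
```

View pics/n1.png

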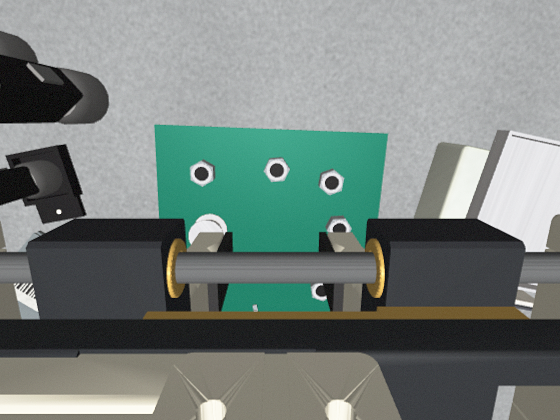

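I moved back instead of forward, but three nuts are still clear: (202,172), (277,170) and (332,182). I'll take the middle one first and read the gauge from the scene camera at the same time.

```bash
cat > gauge.py <<'E'
from h import *
def gauge(save=None):
    f=frame('scene'); a=np.radians(-12.2); n=np.array([np.cos(a),np.sin(a),0]); yv=np.array([-n[1],n[0],0])
    o,_=ray(f,0,0); pc=np.array([.492,.300,0])
    P=np.full((420,560,2),np.nan)
    v,u=np.mgrid[:420,:560]; d=np.stack([(u-f['cx'])/f['f'],(v-f['cy'])/f['f'],np.ones_like(u)],-1)@f['R']
    def face(D):
        s=((pc-o)@n+D)/(d@n); w=o+d*s[...,None]; return (w-pc)@yv, w[...,2]
    y,z=face(.096); 
    hsv=cv2.cvtColor(f['img'],cv2.COLOR_RGB2HSV); reg=(np.abs(y)<.05)&(z>.01)&(z<.13)
    b=reg&(hsv[...,0]>10)&(hsv[...,0]<30)&(hsv[...,1]>90)
    k=reg&(hsv[...,2]<90)
    # rectify: rows z 0.13..0, cols y
    Y,Zz=np.meshgrid(np.linspace(.06,-.06,360),np.linspace(.135,0,405))
    w=pc+n*.096+Y[...,None]*yv; w[...,2]=Zz; c=w@f['R'].T+f['t']
    im=cv2.remap(f['img'],(c[...,0]/c[...,2]*f['f']+f['cx']).astype(np.float32),(c[...,1]/c[...,2]*f['f']+f['cy']).astype(np.float32),cv2.INTER_LINEAR)
    if save: cv2.imwrite('pics/'+save,im[:,:,::-1])
    if b.any(): print('band px',b.sum(),'z',np.round(np.percentile(z[b],[1,10,50,90,99]),4),'y',y[b].min(),y[b].max())
    return f,im
if __name__=='__main__':
    import sys; gauge(sys.argv[1] if len(sys.argv)>1 else None)
E
python3 gauge.py g0.png; python3 - <<'E'
from h import *
R=Rdown(np.radians(64.5)); g=[.459,.0321]
plan([(g+[.12],R),(g+[.0237],R)])
E
```

```text
band px 132 z [0.0752 0.0769 0.0833 0.0898 0.0915] y -0.03270689318611306 0.03008984735331272
d [1.700e+00 1.000e-01 1.882e+02] rot [-0.   0.  25.4] dist 188 | TCP [0.459 0.032 0.279]
d [ 0.   0.  96.3] rot [0. 0. 0.] dist 96 | TCP [0.459 0.032 0.183]
```

View pics/g0.png

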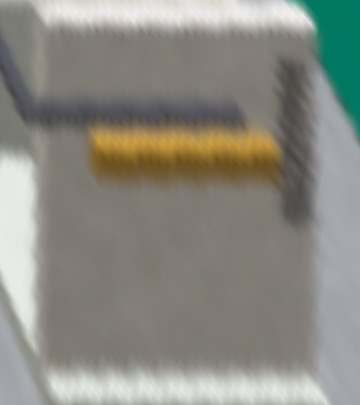

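Apparent heights depend on how far the pointer stands off the board, so I'll pick with the wrist flipped (jaws at −115.5°). That puts the camera over the board at the pan, where the standoff can be measured.

drive_tool:
  moves:
    - [2,0,120,0,0,-154.5,0]
    - [2,0,120,0,0,-154.5,0]
    - [2,0,120,0,0,-154.5,0]
    - [2,0,120,0,0,-154.5,0]
    - [2,0,120,0,0,-154.5,0]
    - [2,0,120,0,0,-154.5,0]
    - [2,0,120,0,0,-154.5,0]
    - [2,0,120,0,0,-154.5,0]
    - [2,0,120,0,0,-154.5,0]
    - [2,0,120,0,0,-154.5,0]
    - [2,0,120,0,0,-154.5,0]
    - [2,0,120,0,0,-154.5,0]

```text
t: 11.28
eef_pos: [0.459, 0.0325, 0.3476]
ee_rot: [3.142, -0.0, -2.458]
force: [-0.1, -0.2, -0.0]
width: 0.0437
```

```bash
cat > n.py <<'E'
from h import *
import sys
# n.py x y psi z...   (mm, deg)
x,y,psi,*z=map(float,sys.argv[1:]); R=Rdown(np.radians(psi))
plan([([x/1000,y/1000,k/1000],R) for k in z]); s=get_state(); print('w',s['width'],'q6',s['q'][5])
E
python3 n.py 459 32.1 -115.5 120 23.7
```

```text
d [ 0.3 -0.3 68.3] rot [  0.   -0.  -25.3] dist 68 | TCP [0.459 0.032 0.279]
d [ 0.   0.  96.3] rot [0. 0. 0.] dist 96 | TCP [0.459 0.032 0.183]
w 0.043660482645916716 q6 0.18271155386581592
```

drive_tool:
  moves:
    - [0,0,50,0,0,-25.3,0]
    - [0,0,90,0,0,-25.3,0]
    - [0,0,125,0,0,-25.3,0]
    - [0,0,150,0,0,-25.3,0]
    - [0,0,160,0,0,-25.3,0]
    - [0,0,160,0,0,-25.3,0]
    - [0,0,160,0,0,-25.3,0]

```text
t: 12.15
eef_pos: [0.4594, 0.0333, 0.1886]
ee_rot: [-3.141, 0.001, -2.021]
force: [0.5, -0.4, 0.4]
width: 0.0438
```

```bash
python3 n.py 459 32.1 -115.5 23.7
```

```text
d [ 1.3 -0.2  5.5] rot [-0.1  0.1 -0.3] dist 6 | TCP [0.459 0.032 0.183]
w 0.04384897905061362 q6 0.6179058021744049
```

drive_tool:
  moves:
    - [1,0,5,0,0,0,0]
    - [1,0,5,0,0,0,0]
    - [1,0,5,0,0,0,0.5]
    - [1,0,5,0,0,0,0.5]
    - [1,0,5,0,0,0,0.5]
    - [1,0,0,0,0,0,0.5]
    - [1,0,-50,0,0,0,0.5]
    - [1,0,-110,0,0,0,0.5]
    - [1,0,-170,0,0,0,0.5]
    - [1,0,-220,0,0,0,0.5]
    - [1,0,-220,0,0,0,0.5]

```text
t: 13.52
eef_pos: [0.4591, 0.0325, 0.4121]
ee_rot: [-3.136, 0.006, -2.021]
force: [0.2, 0.6, -1.7]
width: 0.0298
```

```bash
cat > p.py <<'E'
from h import *
import sys
# p.py x' y' psi z.. pan-frame mm
a=np.radians(-12.2); x,y,psi,*z=map(float,sys.argv[1:])
X=492+x*np.cos(a)-y*np.sin(a); Y=300+x*np.sin(a)+y*np.cos(a); R=Rdown(np.radians(psi)); print('world',X,Y)
plan([([X/1000,Y/1000,k/1000],R) for k in z]); s=get_state(); print('w',s['width'],'q6',s['q'][5])
E
python3 p.py -45 -22 -102.2 240 150
```

```text
world 443.3671392351071 288.0064661661984
d [-223.1  125.4   13.5] rot [ -0.4   0.3 -13.6] dist 256 | TCP [0.443 0.288 0.399]
d [ 0.  0. 90.] rot [0. 0. 0.] dist 90 | TCP [0.443 0.288 0.309]
w 0.029763662301991494 q6 0.6192797233129862
```

drive_tool:
  moves:
    - [-223,125,13,0,0,-13.6,0.5]
    - [-223,125,13,0,0,-13.6,0.5]
    - [-223,125,13,0,0,-13.6,0.5]
    - [-223,125,13,0,0,-13.6,0.5]
    - [-223,125,13,0,0,-13.6,0.5]
    - [-223,125,13,0,0,-13.6,0.5]
    - [-223,125,13,0,0,-13.6,0.5]

```text
t: 14.4
eef_pos: [0.443, 0.2864, 0.3944]
ee_rot: [3.141, -0.001, -1.785]
force: [-0.8, -0.7, -0.4]
width: 0.0296
```

```bash
python3 p.py -45 -22 -102.2 240 148; python3 - <<'E'
from h import *
import pickle
f=frame('wrist','w3.png'); pickle.dump(f,open('w3.pkl','wb'))
P=cloud(f); m=(P[...,2]>.133)&(P[...,2]<.150)&(P[...,1]>.2)&(P[...,1]<.42)&(P[...,0]>.38)&(P[...,0]<.6)
print('rim',axes(P[m][:,:2]),m.sum(),np.median(P[m][:,2]))
E
```

```text
world 443.3671392351071 288.0064661661984
d [-1.6 -0.  -4.9] rot [ 0.  -0.  -0.1] dist 5 | TCP [0.443 0.288 0.399]
d [ 0.  0. 92.] rot [0. 0. 0.] dist 92 | TCP [0.443 0.288 0.307]
w 0.02955277847282742 q6 0.4107568026852172
rim (array([496.6, 297.2]), array([140.9, 140.1], dtype=float32), 78.0) 3898 0.13823279977809722
```

View pics/w3.png

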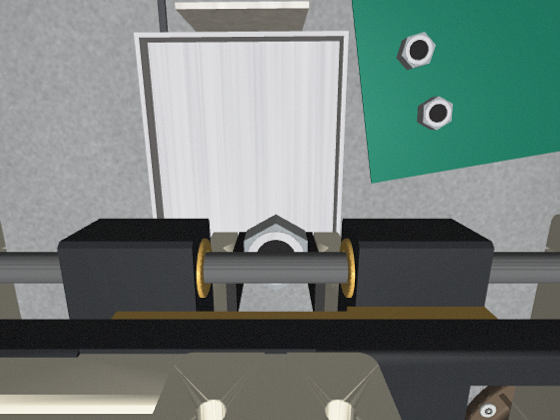

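The wrist picture shows the nut in the jaws at (277,232), over the empty pan, with the pan's far rim at row 35 and the board beyond. Lower, release and rise.

drive_tool:
  moves:
    - [-1,0,40,0,0,0,0.5]
    - [-1,0,70,0,0,0,0.5]
    - [-1,0,82,0,0,0,0.5]
    - [-1,0,87,0,0,0,0.5]
    - [-1,0,87,0,0,0,0.5]
    - [-1,0,87,0,0,0,0.5]

```text
t: 15.2
eef_pos: [0.4435, 0.2888, 0.3087]
ee_rot: [-3.141, 0.002, -1.784]
force: [-0.2, -0.3, -0.3]
width: 0.0299
```

```bash
python3 p.py -45 -22 -102.2 148
```

```text
world 443.3671392351071 288.0064661661984
d [ 0.8 -0.   1.4] rot [-0.1  0.1 -0. ] dist 2 | TCP [0.443 0.288 0.307]
w 0.029945490726067676 q6 0.40952738783499315
```

drive_tool:
  moves:
    - [0,0,2,0,0,0,0.5]
    - [0,0,2.5,0,0,0,0.5]
    - [0,0,2.5,0,0,0,0.1]
    - [0,0,2.5,0,0,0,0.1]
    - [0,0,2.5,0,0,0,0.1]
    - [0,0,-40,0,0,0,0.1]
    - [-22,-80,-90,0,0,0,0]
    - [-22,-80,-90,0,0,0,0]
    - [-22,-80,-90,0,0,0,0]
    - [-22,-80,-90,0,0,0,0]

```text
t: 16.45
eef_pos: [0.5256, 0.2928, 0.3968]
ee_rot: [3.14, -0.001, -1.784]
force: [-0.7, -0.6, 0.3]
width: 0.0437
```

```bash
python3 - <<'E'
from h import *
import pickle
f=frame('wrist','w4.png'); pickle.dump(f,open('w4.pkl','wb'))
s=frame('scene'); pickle.dump(s,open('s4.pkl','wb')); t=frame('top'); pickle.dump(t,open('t4.pkl','wb'))
P=cloud(f); a=np.radians(-12.2); n=np.array([np.cos(a),np.sin(a),0]); yv=np.array([-n[1],n[0],0]); pc=np.array([.492,.3,0])
x=(P-pc)@n; y=(P-pc)@yv
for d in range(60,125,3):
    r=(x>d/1e3)&(x<d/1e3+.003)&(np.abs(y)<.03); print(d,r.sum(),np.round(np.nanpercentile(P[r][:,2],[5,50,95]),3) if r.sum()>3 else '')
print(get_state()['eef_pos'])
E
```

```text
60 6713 [0.299 0.321 0.333]
63 4767 [0.118 0.3   0.307]
66 1678 [0.009 0.3   0.307]
69 1452 [0.009 0.301 0.307]
72 1643 [0.009 0.293 0.306]
75 118 [0.007 0.009 0.027]
78 165 [0.007 0.009 0.01 ]
81 164 [0.008 0.009 0.01 ]
84 165 [0.007 0.009 0.01 ]
87 55 [0.007 0.009 0.01 ]
90 120 [0.125 0.126 0.128]
93 362 [0.113 0.126 0.128]
96 269 [0.089 0.09  0.091]
99 163 [-0.003 -0.001  0.009]
102 280 [-0.002  0.107  0.11 ]
105 110 [-0.002  0.109  0.11 ]
108 89 [-0.003 -0.001 -0.   ]
111 165 [-0.003 -0.002 -0.   ]
114 165 [-0.003 -0.002 -0.   ]
117 163 [-0.003 -0.001 -0.   ]
120 162 [-0.003 -0.001 -0.   ]
123 164 [-0.003 -0.001  0.   ]
[0.52530853 0.29303469 0.39714279]
```

View pics/w4.png

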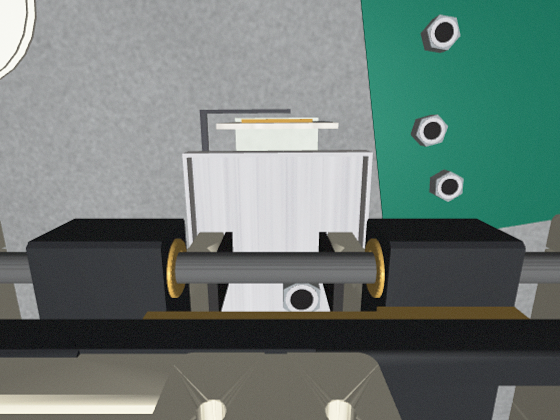

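This view is useful. The bar at (245,112) has its top at z ≈ 0.110 with one nut aboard. The brass ledge at (277,121) has its top at z ≈ 0.090, so the band middle is ≈ 0.085, which means about 3 to 4 more nuts. Find the next nut from this same picture.

```bash
python3 - <<'E'
from nuts import *
import pickle
for n in ['w4','t4']:
    f=pickle.load(open(n+'.pkl','rb'))
    for o in nuts(f): print(n,np.round(o[0],1),round(o[1],1),o[2],o[3])
E
python3 n.py 475.8 105 -99.2 220 120 23.7
```

```text
w4 [634.3  98.3] 38.0 100 [34.  30.3]
w4 [541.2 118.8] 3.9 88 [33.5 29.9]
w4 [476.3 105.9] 20.6 82 [33.8 29.8]
t4 [634.7  96.3] 38.4 40 [31.8 28.4]
t4 [631.6 -79.7] 51.8 30 [30.6 28.4]
t4 [541.8 117.7] 5.8 32 [30.4 28.4]
t4 [476.  104.5] 22.4 31 [30.9 28.1]
t4 [463.3 -67.2] 26.2 33 [30.9 28.2]
d [194.2   8.7  18. ] rot [ 0. -0. -3.] dist 195 | TCP [0.476 0.105 0.379]
d [  0.   0. 100.] rot [0. 0. 0.] dist 100 | TCP [0.476 0.105 0.279]
d [ 0.   0.  96.3] rot [0. 0. 0.] dist 96 | TCP [0.476 0.105 0.183]
w 0.04403910594142642 q6 0.5249897400459701
```

drive_tool:
  moves:
    - [60,3,18,0,0,-3,0]
    - [120,6,18,0,0,-3,0]
    - [194,9,60,0,0,-3,0]
    - [194,9,118,0,0,-3,0]
    - [194,9,165,0,0,-3,0]
    - [194,9,200,0,0,-3,0]
    - [194,9,210,0,0,-3,0]
    - [194,9,210,0,0,-3,0]
    - [194,9,210,0,0,-3,0]

```text
t: 17.73
eef_pos: [0.4768, 0.106, 0.1891]
ee_rot: [-3.14, 0.002, -1.731]
force: [0.5, 0.3, 0.2]
width: 0.0437
```

```bash
python3 n.py 476 105.3 -99.3 23.7
```

```text
d [0.8 0.7 6.1] rot [-0.1  0.1  0.1] dist 6 | TCP [0.476 0.105 0.183]
w 0.043749408581873206 q6 0.7880097848385511
```

drive_tool:
  moves:
    - [1,1,6,0,0,0,0]
    - [1,1,6,0,0,0,0]
    - [1,1,6,0,0,0,0.5]
    - [1,1,6,0,0,0,0.5]
    - [1,1,6,0,0,0,0.5]
    - [1,1,0,0,0,0,0.5]
    - [1,1,-50,0,0,0,0.5]
    - [1,1,-110,0,0,0,0.5]
    - [1,1,-170,0,0,0,0.5]
    - [1,1,-210,0,0,0,0.5]

```text
t: 18.98
eef_pos: [0.4749, 0.1044, 0.4012]
ee_rot: [-3.139, 0.002, -1.731]
force: [0.9, -0.0, -1.0]
width: 0.0295
```

drive_tool:
  moves:
    - [-60,6,0,0,0,2.9,0.5]
    - [-120,12,0,0,0,2.9,0.5]
    - [-173,17,0,0,0,2.9,0.5]
    - [-173,17,40,0,0,2.9,0.5]
    - [-173,17,40,0,0,2.9,0.5]
    - [-173,17,40,0,0,2.9,0.5]

```text
t: 19.73
eef_pos: [0.4863, 0.2778, 0.3589]
ee_rot: [-3.141, 0.0, -1.782]
force: [0.5, -0.0, -0.9]
width: 0.03
```

```bash
python3 p.py 0 -22 -102.2 142
```

```text
world 487.35085447798144 278.4968503257059
d [-0.9 -0.8 57.6] rot [-0.   0.   0.1] dist 58 | TCP [0.487 0.278 0.301]
w 0.030009095200909393 q6 0.490198535174756
```

drive_tool:
  moves:
    - [-1,-1,40,0,0,0,0.5]
    - [-1,-1,54,0,0,0,0.5]
    - [-1,-1,58,0,0,0,0.5]
    - [-1,-1,58.5,0,0,0,0.5]
    - [-1,-1,59,0,0,0,0.1]
    - [-1,-1,59,0,0,0,0.1]
    - [-1,-1,59,0,0,0,0.1]
    - [-1,-1,20,0,0,0,0.1]
    - [-22,-35,-40,0,0,0,0]
    - [-22,-35,-40,0,0,0,0]
    - [-22,-35,-40,0,0,0,0]
    - [-22,-35,-40,0,0,0,0]

```text
t: 21.22
eef_pos: [0.5242, 0.2918, 0.3963]
ee_rot: [3.14, -0.002, -1.782]
force: [0.2, -0.4, -0.1]
width: 0.0438
```

```bash
cat > look.py <<'E'
from nuts import *
import sys
f=frame('wrist','%s.png'%sys.argv[1]); P=cloud(f); a=np.radians(-12.2); n=np.array([np.cos(a),np.sin(a),0]); yv=np.array([-n[1],n[0],0]); pc=np.array([.492,.3,0])
x=(P-pc)@n; y=(P-pc)@yv; Z=P[...,2]
ben=(x>.112)&(x<.13)&(np.abs(y)<.04); b0=np.median(Z[ben])
bt=(x>.0955)&(x<.0995)&(np.abs(y)<.025)&(Z>.05); bz=np.median(Z[bt])
po=(x>.1005)&(x<.108)&(np.abs(y)<.03)&(Z>.03)&(Z<.13); pz=np.median(Z[po])
rim=(x>.066)&(x<.079)&(Z>.09)&(Z<.16)&(np.abs(y)<.06)
print('bench',b0,'band top',bz,bt.sum(),'pointer top',pz,po.sum(),'=> pointer mid - band mid mm',1000*((pz-.0015)-(bz-.005)),'rim',np.nanpercentile(Z[rim],90) if rim.any() else 0)
for o in nuts(f): print(np.round(o[0],1),round(o[1],1),o[2],o[3])
for o in nuts(frame('top')): print('top',np.round(o[0],1),round(o[1],1),o[2],o[3])
E
python3 look.py w5; python3 n.py 541.3 118.5 -115.2 220 23.7
```

```text
bench -0.0013643306079588716 band top 0.09017798191964012 240 pointer top 0.10325656483174495 211 => pointer mid - band mid mm 16.57858291210483 rim 0.12716266259238673
[634.3  98.2] 38.6 99 [34.  30.2]
[541.3 118.8] 3.2 89 [33.4 29.8]
top [634.6  96.7] 44.0 34 [32.2 28.9]
top [631.2 -79.4] 52.5 32 [30.6 28.4]
top [541.6 117.8] 7.3 31 [31.  28.4]
top [463.3 -67.1] 25.4 34 [30.9 28.2]
d [166.  -53.   17.4] rot [ 0.1 -0.1 13.1] dist 175 | TCP [0.541 0.118 0.379]
d [  0.    0.  196.3] rot [0. 0. 0.] dist 196 | TCP [0.541 0.118 0.183]
w 0.044182615091544274 q6 0.5262662023180985
```

drive_tool:
  moves:
    - [60,-20,18,0,0,13,0]
    - [120,-40,18,0,0,13,0]
    - [166,-53,60,0,0,13,0]
    - [166,-53,118,0,0,13,0]
    - [166,-53,165,0,0,13,0]
    - [166,-53,200,0,0,13,0]
    - [166,-53,209,0,0,13,0]
    - [166,-53,209,0,0,13,0]
    - [166,-53,209,0,0,13,0]

```text
t: 22.45
eef_pos: [0.5421, 0.1191, 0.1901]
ee_rot: [-3.141, 0.001, -2.009]
force: [-1.7, -2.1, 3.0]
width: 0.0437
```

```bash
python3 n.py 541.4 118.6 -116 23.7;  python3 - <<'E'
from h import *
a=np.radians(-12.2);x,y=45,-22
X=492+x*np.cos(a)-y*np.sin(a); Y=300+x*np.sin(a)+y*np.cos(a)
plan([([X/1e3,Y/1e3,.2],Rdown(np.radians(-102.2)))],(np.array([.5414,.1186,.39]),Rdown(np.radians(-115.2))))
E
```

```text
d [0.7 0.5 7.1] rot [-0.1  0.1  0.9] dist 7 | TCP [0.541 0.119 0.183]
w 0.043732235988524985 q6 0.5637218439280887
d [-131.8   73.1   30.7] rot [  0.   0. -13.] dist 154 | TCP [0.531 0.269 0.359]
```

drive_tool:
  moves:
    - [1,0,7,0,0,0,0]
    - [1,0,7,0,0,0,0]
    - [1,0,7,0,0,0,0.5]
    - [1,0,7,0,0,0,0.5]
    - [1,0,7,0,0,0,0.5]
    - [1,0,0,0,0,0,0.5]
    - [1,0,-50,0,0,0,0.5]
    - [1,0,-110,0,0,0,0.5]
    - [1,0,-170,0,0,0,0.5]
    - [1,0,-210,0,0,0,0.5]

```text
t: 23.7
eef_pos: [0.5408, 0.1174, 0.4016]
ee_rot: [-3.141, 0.001, -2.009]
force: [-0.8, 0.2, -1.2]
width: 0.03
```

drive_tool:
  moves:
    - [-50,28,0,0,0,-13,0.5]
    - [-100,55,0,0,0,-13,0.5]
    - [-132,73,0,0,0,-13,0.5]
    - [-132,73,40,0,0,-13,0.5]
    - [-132,73,40,0,0,-13,0.5]
    - [-132,73,40,0,0,-13,0.5]

```text
t: 24.45
eef_pos: [0.5315, 0.268, 0.3595]
ee_rot: [-3.141, -0.001, -1.782]
force: [0.5, 0.4, -0.1]
width: 0.0294
```

```bash
python3 p.py 45 -22 -102.2 136
```

```text
world 531.3345697208557 268.98723448521343
d [-1.   0.4 64.2] rot [-0.  -0.   0.1] dist 64 | TCP [0.531 0.269 0.295]
w 0.02936560973049344 q6 0.5636862959200396
```

drive_tool:
  moves:
    - [-1,0,45,0,0,0,0.5]
    - [-1,0,60,0,0,0,0.5]
    - [-1,0,64.5,0,0,0,0.5]
    - [-1,0,65,0,0,0,0.5]
    - [-1,0,65,0,0,0,0.1]
    - [-1,0,65,0,0,0,0.1]
    - [-1,0,65,0,0,0,0.1]
    - [-1,0,20,0,0,0,0.1]
    - [-22,10,-38,0,0,0,0]
    - [-22,10,-38,0,0,0,0]
    - [-22,10,-38,0,0,0,0]
    - [-22,10,-38,0,0,0,0]

```text
t: 25.95
eef_pos: [0.5259, 0.2917, 0.3955]
ee_rot: [3.14, -0.002, -1.782]
force: [-0.8, -0.0, -1.1]
width: 0.0439
```

```bash
python3 look.py w6; python3 n.py 634.5 98 -81.5 220 23.7
```

```text
bench -0.001428042508726243 band top 0.09001780003780462 307 pointer top 0.09752094414807785 183 => pointer mid - band mid mm 11.003144110273242 rim 0.12146927269092864
[634.3  98.1] 39.0 97 [34. 30.]
top [634.6  97. ] 38.2 33 [32.3 29. ]
top [631.6 -79.8] 51.9 30 [31.2 27.8]
top [463.  -67.3] 29.2 33 [28.2 25.3]
d [ 166.6 -146.7   16.3] rot [  0.1  -0.1 -20.6] dist 223 | TCP [0.634 0.098 0.379]
d [  0.    0.  196.3] rot [0. 0. 0.] dist 196 | TCP [0.634 0.098 0.183]
w 0.043961637990142584 q6 0.5284100563416818
```

drive_tool:
  moves:
    - [42,-37,16,0,0,-20.6,0]
    - [84,-74,16,0,0,-20.6,0]
    - [125,-110,16,0,0,-20.6,0]
    - [167,-147,40,0,0,-20.6,0]
    - [167,-147,100,0,0,-20.6,0]
    - [167,-147,160,0,0,-20.6,0]
    - [167,-147,195,0,0,-20.6,0]
    - [167,-147,207,0,0,-20.6,0]
    - [167,-147,207,0,0,-20.6,0]
    - [167,-147,207,0,0,-20.6,0]

```text
t: 27.3
eef_pos: [0.6356, 0.0983, 0.1914]
ee_rot: [-3.139, 0.0, -1.422]
force: [-1.0, 0.2, 0.6]
width: 0.0441
```

```bash
python3 n.py 634.4 98 -81.3 23.7;  python3 - <<'E'
from h import *
a=np.radians(-12.2);x,y=-28,38
X=492+x*np.cos(a)-y*np.sin(a); Y=300+x*np.sin(a)+y*np.cos(a)
plan([([X/1e3,Y/1e3,.24],Rdown(np.radians(-12.2)))],(np.array([.6344,.098,.402]),Rdown(np.radians(-81.3))))
E
```

```text
d [0.1 1.3 8.4] rot [-0.2  0.  -0.2] dist 9 | TCP [0.634 0.098 0.183]
w 0.0441294570037682 q6 1.2627114803041426
d [-266.7  122.8    2.7] rot [  0.    0.  -69.1] dist 294 | TCP [0.473 0.343 0.399]
```

drive_tool:
  moves:
    - [0,1,8,0,0,0,0]
    - [0,1,8,0,0,0,0]
    - [0,1,8,0,0,0,0.5]
    - [0,1,8,0,0,0,0.5]
    - [0,1,8,0,0,0,0.5]
    - [0,1,0,0,0,0,0.5]
    - [0,1,-50,0,0,0,0.5]
    - [0,1,-110,0,0,0,0.5]
    - [0,1,-170,0,0,0,0.5]
    - [0,1,-210,0,0,0,0.5]
    - [0,1,-210,0,0,0,0.5]

```text
t: 28.68
eef_pos: [0.6344, 0.0978, 0.4046]
ee_rot: [-3.134, 0.002, -1.422]
force: [-0.4, 0.7, -1.7]
width: 0.03
```

drive_tool:
  moves:
    - [-50,23,0,0,0,-69,0.5]
    - [-100,46,0,0,0,-69,0.5]
    - [-150,69,0,0,0,-69,0.5]
    - [-210,97,0,0,0,-69,0.5]
    - [-267,123,0,0,0,-69,0.5]
    - [-267,123,0,0,0,-69,0.5]
    - [-267,123,0,0,0,-69,0.5]
    - [-267,123,30,0,0,-69,0.5]
    - [-267,123,30,0,0,-69,0.5]
    - [-267,123,30,0,0,-69,0.5]

```text
t: 29.92
eef_pos: [0.473, 0.3437, 0.3701]
ee_rot: [3.141, -0.0, -0.218]
force: [0.1, 0.6, -0.4]
width: 0.0297
```

```bash
python3 p.py -28 38 -12.2 130
```

```text
world 472.6626972252941 343.0588982836225
d [-0.2  0.7 80.8] rot [ 0.  -0.  -0.3] dist 81 | TCP [0.473 0.343 0.289]
w 0.02972975744776725 q6 1.960270214873157
```

drive_tool:
  moves:
    - [0,1,45,0,0,0,0.5]
    - [0,1,70,0,0,0,0.5]
    - [0,1,79,0,0,0,0.5]
    - [0,1,81,0,0,0,0.5]
    - [0,1,81.5,0,0,0,0.13]
    - [0,1,81.5,0,0,0,0.13]
    - [0,1,81.5,0,0,0,0.13]
    - [0,1,40,0,0,0,0.13]
    - [0,1,-20,0,0,0,0.13]

```text
t: 31.05
eef_pos: [0.4723, 0.3424, 0.3895]
ee_rot: [3.138, 0.002, -0.218]
force: [0.5, 0.6, 1.2]
width: 0.0384
```

drive_tool:
  moves:
    - [63,38,-5,0,0,90,0]
    - [63,38,-5,0,0,90,0]
    - [63,38,-5,0,0,90,0]
    - [63,38,-5,0,0,90,0]
    - [63,38,-5,0,0,90,0]
    - [63,38,-5,0,0,90,0]
    - [63,38,-5,0,0,90,0]
    - [63,38,-5,0,0,90,0]
    - [63,38,-5,0,0,90,0]
    - [63,38,-5,0,0,90,0]
    - [63,38,-5,0,0,90,0]
    - [63,38,-5,0,0,90,0]

```text
t: 32.55
eef_pos: [0.5259, 0.2919, 0.3947]
ee_rot: [-3.142, 0.0, -1.788]
force: [0.2, 0.2, -0.3]
width: 0.0438
```

```bash
python3 look.py w7; python3 gauge.py g7.png
```

```text
bench -0.0014142529740440333 band top 0.09014031880817898 298 pointer top 0.09138370830820118 200 => pointer mid - band mid mm 4.743389500022205 rim 0.11521496935144462
top [631.4 -79.5] 52.4 32 [30.1 29. ]
top [463.3 -67.4] 28.4 32 [30.9 28.2]
band px 110 z [0.0762 0.0789 0.0844 0.0897 0.091 ] y -0.03270689318611306 0.03008984735331272
```

View pics/w7.png

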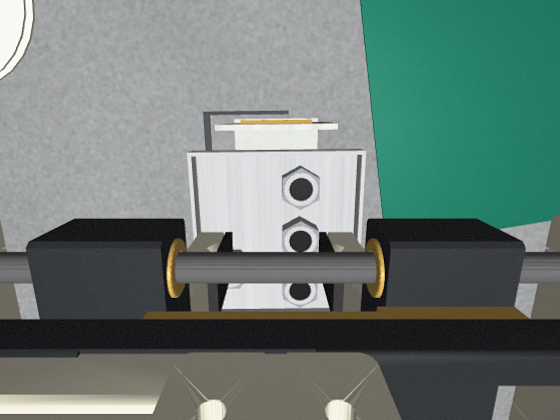

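The wrist picture shows three nuts in the row at (300,190), (300,240) and (300,292), with the fourth behind a finger. With four in, the pointer is 4.7 mm above the band's middle (limit 5 mm), too near the edge to call. A fifth should bring it to about −1.3 mm, clearly inside. Next nut: (463,−67).

```bash
python3 n.py 463.3 -67 -149 225 23.7;  python3 - <<'E'
from h import *
a=np.radians(-12.2);x,y=26,33
X=492+x*np.cos(a)-y*np.sin(a); Y=300+x*np.sin(a)+y*np.cos(a)
plan([([X/1e3,Y/1e3,.24],Rdown(np.radians(-157.2)))],(np.array([.4633,-.067,.402]),Rdown(np.radians(-149))))
E
```

```text
d [364.  -16.5  10.4] rot [-0.   0.  46.5] dist 365 | TCP [ 0.463 -0.067  0.384]
d [  0.    0.  201.3] rot [0. 0. 0.] dist 201 | TCP [ 0.463 -0.067  0.183]
w 0.043961106593275914 q6 0.5214973437739202
d [-255.2  306.1    2.7] rot [0.  0.  8.2] dist 398 | TCP [0.524 0.327 0.399]
```

drive_tool:
  moves:
    - [60,-3,10,0,0,46.5,0]
    - [120,-5,10,0,0,46.5,0]
    - [180,-8,10,0,0,46.5,0]
    - [240,-11,10,0,0,46.5,0]
    - [300,-14,10,0,0,46.5,0]
    - [364,-16,30,0,0,46.5,0]
    - [364,-16,90,0,0,46.5,0]
    - [364,-16,150,0,0,46.5,0]
    - [364,-16,190,0,0,46.5,0]
    - [364,-16,205,0,0,46.5,0]
    - [364,-16,205,0,0,46.5,0]
    - [364,-16,205,0,0,46.5,0]

```text
t: 34.2
eef_pos: [0.4631, -0.0667, 0.1904]
ee_rot: [-3.141, 0.001, -2.6]
force: [-0.1, 0.4, 1.9]
width: 0.0444
```

```bash
python3 n.py 463.3 -67 -149 23.7
```

```text
d [-0.  -0.3  7.4] rot [-0.   0.1  0. ] dist 7 | TCP [ 0.463 -0.067  0.183]
w 0.044412117443430627 q6 0.2616981273309789
```

drive_tool:
  moves:
    - [0,0,7,0,0,0,0]
    - [0,0,7,0,0,0,0]
    - [0,0,7,0,0,0,0.5]
    - [0,0,7,0,0,0,0.5]
    - [0,0,7,0,0,0,0.5]
    - [0,0,0,0,0,0,0.5]
    - [0,0,-50,0,0,0,0.5]
    - [0,0,-110,0,0,0,0.5]
    - [0,0,-170,0,0,0,0.5]
    - [0,0,-210,0,0,0,0.5]
    - [0,0,-210,0,0,0,0.5]

```text
t: 35.58
eef_pos: [0.463, -0.0669, 0.4036]
ee_rot: [-3.139, 0.007, -2.6]
force: [-0.9, 0.3, -1.1]
width: 0.0298
```

drive_tool:
  moves:
    - [-37,44,0,0,0,8.2,0.5]
    - [-74,88,0,0,0,8.2,0.5]
    - [-111,132,0,0,0,8.2,0.5]
    - [-148,176,0,0,0,8.2,0.5]
    - [-185,220,0,0,0,8.2,0.5]
    - [-220,265,0,0,0,8.2,0.5]
    - [-255,306,0,0,0,8.2,0.5]
    - [-255,306,30,0,0,8.2,0.5]
    - [-255,306,30,0,0,8.2,0.5]
    - [-255,306,30,0,0,8.2,0.5]

```text
t: 36.83
eef_pos: [0.5238, 0.3263, 0.3701]
ee_rot: [-3.141, -0.0, -2.744]
force: [0.6, -0.1, -0.2]
width: 0.0301
```

```bash
python3 p.py 26 33 -157.2 124
```

```text
world 524.3865315344663 326.76027980360107
d [-0.7  0.2 86.8] rot [-0. -0. -0.] dist 87 | TCP [0.524 0.327 0.283]
w 0.030074563162330398 q6 -0.47599107287668757
```

drive_tool:
  moves:
    - [-1,0,45,0,0,0,0.5]
    - [-1,0,75,0,0,0,0.5]
    - [-1,0,85,0,0,0,0.5]
    - [-1,0,87,0,0,0,0.5]
    - [-1,0,87.5,0,0,0,0.13]
    - [-1,0,87.5,0,0,0,0.13]
    - [-1,0,87.5,0,0,0,0.13]
    - [-1,0,40,0,0,0,0.13]
    - [-1,0,-20,0,0,0,0.13]

```text
t: 37.95
eef_pos: [0.5243, 0.3269, 0.3899]
ee_rot: [-3.14, -0.003, -2.744]
force: [1.2, 0.6, 0.3]
width: 0.0379
```

drive_tool:
  moves:
    - [11,-32,-5,0,0,-55,0]
    - [11,-32,-5,0,0,-55,0]
    - [11,-32,-5,0,0,-55,0]
    - [11,-32,-5,0,0,-55,0]
    - [11,-32,-5,0,0,-55,0]
    - [11,-32,-5,0,0,-55,0]
    - [11,-32,-5,0,0,-55,0]
    - [11,-32,-5,0,0,-55,0]
    - [11,-32,-5,0,0,-55,0]

```text
t: 39.08
eef_pos: [0.5269, 0.2934, 0.3947]
ee_rot: [3.142, -0.0, -1.785]
force: [0.1, 0.9, -0.3]
width: 0.0438
```

```bash
python3 look.py w8; python3 gauge.py g8.png; python3 - <<'E'
import cv2,numpy as np
a=cv2.imread('pics/w8.png')[90:330,150:420]; g=cv2.imread('pics/g8.png')
cv2.imwrite('pics/c8.png',np.hstack([cv2.resize(a,(440,390)),cv2.resize(g,(350,390))]))
E
```

```text
bench -0.0013678613378310105 band top 0.08996153311496112 305 pointer top 0.08520066062139367 198 => pointer mid - band mid mm -1.260872493567447 rim 0.10911719921824735
top [631.8 -79.4] 50.9 30 [29.5 28.4]
band px 127 z [0.0755 0.077  0.0833 0.0895 0.091 ] y -0.03270689318611306 0.03008984735331272
```

View pics/c8.png

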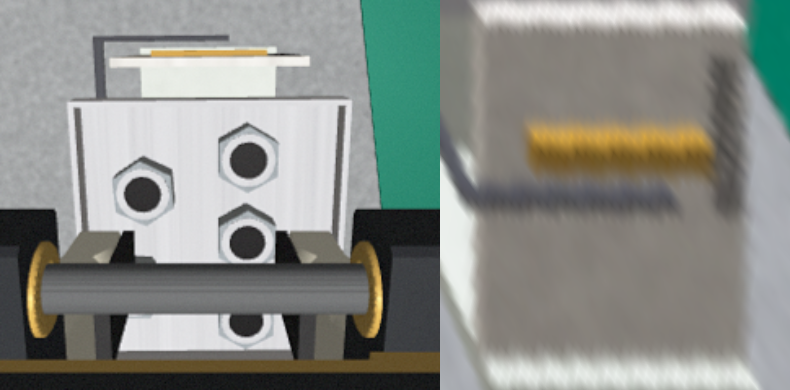

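```bash
python3 - <<'E'
from h import *
f=frame('wrist'); P=cloud(f); a=np.radians(-12.2); n=np.array([np.cos(a),np.sin(a),0]); yv=np.array([-n[1],n[0],0]); pc=np.array([.492,.3,0])
x=(P-pc)@n; y=(P-pc)@yv; Z=P[...,2]
po=(x>.099)&(x<.11)&(np.abs(y)<.03)&(Z>.03)&(Z<.13); print('pointer x',np.percentile(x[po],[2,25,50,75,98]),'z',np.percentile(Z[po],[5,50,95]))
bt=(x>.093)&(x<.1005)&(np.abs(y)<.025)&(Z>.05)&(Z<.105); print('band x',np.percentile(x[bt],[2,25,50,75,98]),'z',np.percentile(Z[bt],[5,25,50,75,95]))
bo=(x>.085)&(x<.1)&(np.abs(y)<.025)&(Z>.115)&(Z<.135); print('board x',np.percentile(x[bo],[2,50,98]),np.median(Z[bo]))
xb=np.percentile(x[bo],98)
s=frame('scene'); 
Dp=.096+np.median(x[po])-xb; Db=.096+np.percentile(x[bt],98)-xb
print('Dp',Dp,'Db',Db)
# subpixel profile: sample columns along vertical lines on plane D
def prof(D,Y,zs):
    w=pc+n*D+yv*Y+np.outer(zs,[0,0,1]); c=w@s['R'].T+s['t']; u=c[:,0]/c[:,2]*s['f']+s['cx']; v=c[:,1]/c[:,2]*s['f']+s['cy']
    return cv2.remap(s['img'],u.astype(np.float32)[:,None],v.astype(np.float32)[:,None],cv2.INTER_LINEAR)[:,0].astype(float)
zs=np.arange(.05,.12,.0005)
for nm,D in (('band',Db),('pointer',Dp)):
    p=np.mean([prof(D,Y,zs) for Y in np.linspace(-.012,.022,15)],0)
    if nm=='band': w=np.clip(p[:,0]-p[:,2]-25,0,None)
    else: g=p.mean(1); base=np.median(g); w=np.clip(base-12-g,0,None)*((p[:,0]-p[:,2])<15)
    ii=w>w.max()*.5; print(nm,'z centroid',(w*zs).sum()/w.sum(),'half-max',zs[ii].min(),zs[ii].max())
E
```

```text
pointer x [0.10333648 0.10414627 0.1049577  0.10558204 0.10581396] z [0.08398527 0.0853418  0.0862308 ]
band x [0.09596834 0.09639798 0.09682383 0.09763876 0.09844529] z [0.08877276 0.08934427 0.08979977 0.09037505 0.09094438]
board x [0.09227006 0.09376495 0.09587465] 0.12646571889943534
Dp 0.10508304664614891 Db 0.09857063986452698
band z centroid 0.08957265144863917 half-max 0.08550000000000003 0.09500000000000004
pointer z centroid 0.08331956237753106 half-max 0.07950000000000003 0.08600000000000003
```

The scene and wrist readings now agree within about 2 mm: the pointer is 1 to 3 mm below the band's middle, inside ±5 mm, with five nuts in and one left on the mat. Now the scanner; first I hover over it to measure it and the label.

```bash
python3 n.py 469 -280 -72.3 280
```

```text
d [572.6 -64.9 -44.6] rot [ -0.   -0.  -29.9] dist 578 | TCP [ 0.469 -0.28   0.439]
w 0.043993646300809375 q6 0.5256074445394029
```

drive_tool:
  moves:
    - [573,-65,-45,0,0,-30,-0.36]
    - [573,-65,-45,0,0,-30,-0.36]
    - [573,-65,-45,0,0,-30,-0.36]
    - [573,-65,-45,0,0,-30,-0.36]
    - [573,-65,-45,0,0,-30,-0.36]
    - [573,-65,-45,0,0,-30,-0.36]
    - [573,-65,-45,0,0,-30,-0.36]
    - [573,-65,-45,0,0,-30,-0.36]
    - [573,-65,-45,0,0,-30,-0.36]
    - [573,-65,-45,0,0,-30,-0.36]
    - [573,-65,-45,0,0,-30,-0.36]
    - [573,-65,-45,0,0,-30,-0.36]

```text
t: 40.83
eef_pos: [0.4693, -0.2796, 0.4395]
ee_rot: [3.142, 0.0, -1.26]
force: [-0.5, 0.9, -0.2]
width: 0.06
```

```bash
cat > lab.py <<'E'
from h import *
import sys
f=frame('wrist',sys.argv[1]+'.png'); P=cloud(f); X,Y,Z=np.moveaxis(P,-1,0)
near=(np.abs(X-.62)<.09)&(np.abs(Y+.30)<.09)&(Z>.006)&(Z<.08)
hsv=cv2.cvtColor(f['img'],cv2.COLOR_RGB2HSV)
print(get_state()['eef_pos'],near.sum())
if near.sum()>100:
    q=P[near]
    for _ in range(4):
        c=q.mean(0); n=np.linalg.svd(q-c,full_matrices=False)[2][2]; d=(q-c)@n; q=q[np.abs(d)<max(.003,0*d.std())]
    n*=np.sign(n[2]); print('plate n',n,'tilt',np.degrees(np.arccos(n[2])),'c',c,axes(q[:,:2]))
    on=near&(np.abs((P-c)@n)<.006)
    m=(on&(hsv[...,1]<22)&(hsv[...,2]>170)).astype(np.uint8); print('white px',m.sum())
    m=cv2.morphologyEx(m,cv2.MORPH_CLOSE,np.ones((15,15)))
    k,l,st,_=cv2.connectedComponentsWithStats(m); i=1+np.argmax(st[1:,4]); cs=max(cv2.findContours((l==i).astype(np.uint8),0,2)[0],key=cv2.contourArea)[:,0].astype(float)
    W=[]
    for u,v in cs: o,dd=ray(f,u,v); W.append(o+dd*((c-o)@n)/(dd@n))
    W=np.array(W); e1=np.cross([0,0,1],n); e1/=np.linalg.norm(e1); e2=np.cross(n,e1); uv=np.c_[(W-c)@e1,(W-c)@e2]
    r=axes(uv); print('label rect',r,'world',c+e1*r[0][0]/1e3+e2*r[0][1]/1e3)
    print('plate rect',axes(np.c_[(P[on]-c)@e1,(P[on]-c)@e2]))
top=(np.abs(X-.469)<.035)&(np.abs(Y+.28)<.035)&(Z>.128)&(Z<.15)
if top.sum()>30: print('scanner top',axes(P[top][:,:2]),top.sum(),np.median(Z[top]))
E
python3 lab.py l1; python3 n.py 469 -280 -72.3 280
```

```text
[ 0.46938306 -0.279336    0.43966459] 9686
plate n [-0.34028055  0.25049076  0.90634625] tilt 24.994784514147867 c [ 0.61618595 -0.29930681  0.0363364 ] (array([ 608. , -291.6]), array([121.3, 101.5], dtype=float32), 143.9)
white px 4532
label rect (array([-4.3, -0.1]), array([111.6, 105. ], dtype=float32), 89.9) world [ 0.61866211 -0.29579016  0.03629415]
plate rect (array([ -1.3, -15.1]), array([137.2, 101.5], dtype=float32), 90.3)
scanner top (array([ 468.8, -280.6]), array([36.8, 30.5], dtype=float32), 18.8) 1464 0.1403850334160205
d [0.5 0.6 0.4] rot [-0.   0.   0.2] dist 1 | TCP [ 0.469 -0.28   0.439]
w 0.05967394872842785 q6 2.060701283218501
```

View pics/l1.png

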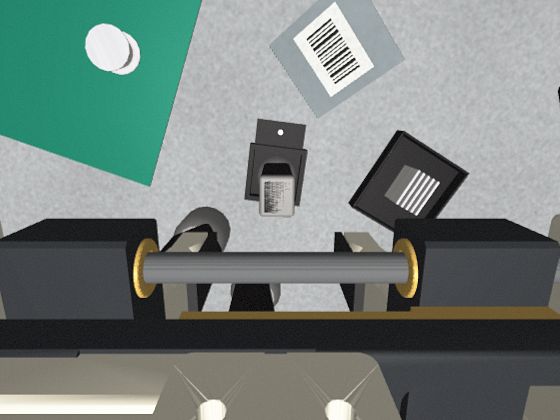

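The picture shows the docked scanner at (278,195) with its dock's foot above it, the label at (334,49), and the two big look-alikes below at (205,230) and (255,290). I'll refine the label with a stricter white and plan the grasp.

```bash
sed -i 's/(hsv\[...,1\]<22)&(hsv\[...,2\]>170)/(hsv[...,1]<12)\&(hsv[...,2]>int(sys.argv[2]))/' lab.py; python3 lab.py l2 205 | grep -E 'white|label|plate rect'; python3 lab.py l2 225| grep -E 'white|label|scanner'; python3 n.py 468.8 -280.3 -71.7 180 93
```

```text
white px 2962
label rect (array([-4.2, -0.2]), array([79.5, 58.7], dtype=float32), 0.1) world [ 0.61862987 -0.29571971  0.03626183]
plate rect (array([ -1.4, -14.5]), array([135.9, 100.8], dtype=float32), 90.0)
white px 2685
label rect (array([-4.3, -0.4]), array([79.7, 57.3], dtype=float32), 179.7) world [ 0.61855832 -0.29551241  0.03617737]
scanner top (array([ 469.1, -280.8]), array([36.2, 30.3], dtype=float32), 17.6) 1449 0.14034808910531552
d [  0.8   1.  100.5] rot [-0.  -0.  -0.4] dist 100 | TCP [ 0.469 -0.28   0.339]
d [ 0.  0. 87.] rot [0. 0. 0.] dist 87 | TCP [ 0.469 -0.28   0.252]
w 0.05968744377403729 q6 2.0609657546546702
```

drive_tool:
  moves:
    - [1,1,60,0,0,0,-0.36]
    - [1,1,110,0,0,0,-0.36]
    - [1,1,150,0,0,0,-0.36]
    - [1,1,178,0,0,0,-0.36]
    - [1,1,188,0,0,0,-0.36]
    - [1,1,188,0,0,0,-0.36]
    - [1,1,188,0,0,0,-0.36]
    - [1,1,188,0,0,0,-0.36]
  grip_force: 30

```text
t: 41.98
eef_pos: [0.4689, -0.2817, 0.2529]
ee_rot: [-3.14, -0.001, -1.26]
force: [-0.9, -0.5, -0.3]
width: 0.0593
```

```bash
python3 n.py 468.8 -280.3 -71.7 91; python3 -c "
from station import get_state as g;s=g();print(s['force'],s['q'])"
```

```text
d [-1.4 -0.3  2.6] rot [-0.1 -0.1 -0.5] dist 3 | TCP [ 0.469 -0.28   0.25 ]
w 0.05932451023068346 q6 2.064033375553885
[-0.88902858 -0.49356108 -0.33708235] [-1.82707326e-01  2.99114369e-01 -4.65412858e-01  1.61794589e-04
 -8.04122290e-01  2.06403338e+00]
```

drive_tool:
  moves:
    - [-1,0,2,0,0,-0.5,-0.36]
    - [-1,0,2,0,0,-0.5,0.6]
    - [-1,0,2,0,0,-0.5,0.6]
    - [-1,0,2,0,0,-0.5,0.6]
    - [-1,0,2,0,0,-0.5,0.6]
    - [-1,0,2,0,0,-0.5,0.6]
    - [-1,0,2,0,0,-0.5,0.6]
  grip_force: 30

```text
t: 42.85
eef_pos: [0.4683, -0.2807, 0.2497]
ee_rot: [3.142, -0.0, -1.252]
force: [1.0, -0.0, -0.1]
width: 0.0297
```

drive_tool:
  moves:
    - [0,0,-10,0,0,0,0.6]
    - [0,0,-25,0,0,0,0.6]
    - [0,0,-50,0,0,0,0.6]
    - [0,0,-90,0,0,0,0.6]
    - [0,0,-120,0,0,0,0.6]
    - [0,0,-120,0,0,0,0.6]
    - [0,0,-120,0,0,0,0.6]

```text
t: 43.72
eef_pos: [0.4678, -0.2805, 0.3697]
ee_rot: [-3.141, 0.0, -1.252]
force: [-0.2, -0.3, -2.5]
width: 0.0301
```

```bash
cat > sc.py <<'E'
from h import *
import sys
g,gz=float(sys.argv[1]),.085   # standoff m
L=np.array([.6186,-.2956,.0372]); n=np.array([-.3403,.2505,.9063]); n/=np.linalg.norm(n)
s=get_state(); R=Rdown(np.radians(-72.2))
al=Ro.align_vectors([-n],[R[:,2]])[0].as_matrix() # minimal rotation
ax=np.cross(R[:,2],-n); th=np.arccos(R[:,2]@-n); al=Ro.from_rotvec(ax/np.linalg.norm(ax)*th).as_matrix()
R2=al@R; G=L+n*(g+gz); print('grasp',G)
p,Rr=plan([(G+n*.05,R2),(G,R2)]); print('w',s['width'],s['force'],'q',np.round(s['q'],2))
Rc=Ro.from_euler('xyz',s['ee_rot']).as_matrix(); nose=np.array(s['eef_pos'])+Rc[:,2]*(tcp_to_grasp+gz)
b=Rc[:,2]; t=((L-nose)@n)/(b@n); hit=nose+b*t; print('nose dist',np.linalg.norm(L-nose),'beam miss mm',1e3*np.linalg.norm(hit-L),1e3*(hit-L),'angle off',np.degrees(np.arccos(np.clip(-b@n,-1,1))))
E
python3 sc.py .08; python3 -c "
from h import *
f=frame('wrist','s1.png')"
```

```text
grasp [ 0.56244865 -0.25426614  0.18674443]
d [-67.4 -46.9  -6.7] rot [14.5 20.3  0.5] dist 82 | TCP [ 0.491 -0.202  0.376]
d [-0.  0. 50.] rot [0. 0. 0.] dist 50 | TCP [ 0.508 -0.214  0.331]
w 0.030083164849449926 [-0.1946152  -0.32381005 -2.51553734] q [-0.18  0.17 -0.33 -0.   -1.07  2.07]
nose dist 0.17534036127526179 beam miss mm 163.30871483989827 [-150.78283712   15.26944039  -60.8368027 ] angle off 25.00866432196984
```

View pics/s1.png

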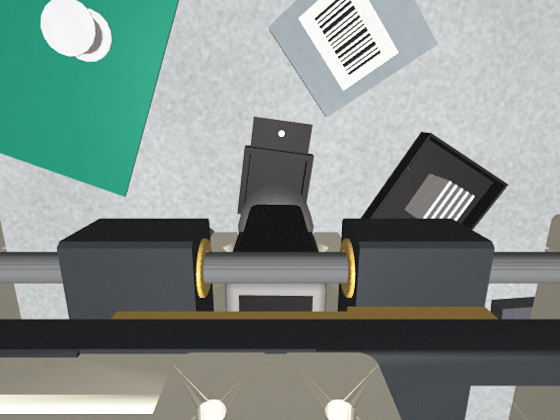

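The picture shows the scanner upright in the jaws at (277,225), clear of the empty dock recess. Swing to the approach pose.

drive_tool:
  moves:
    - [-20,-14,-6,4,5.5,0,0.6]
    - [-40,-28,-7,8,11,0,0.6]
    - [-55,-40,-7,12,16,0.3,0.6]
    - [-67,-47,-7,14.5,20.3,0.5,0.6]
    - [-67,-47,-7,14.5,20.3,0.5,0.6]
    - [-67,-47,-7,14.5,20.3,0.5,0.6]
    - [-67,-47,-7,14.5,20.3,0.5,0.6]

```text
t: 44.65
eef_pos: [0.4923, -0.2028, 0.3767]
ee_rot: [-2.876, -0.348, -1.308]
force: [-0.0, 0.0, -2.1]
width: 0.03
```

```bash
python3 sc.py .08
```

```text
grasp [ 0.56244865 -0.25426614  0.18674443]
d [-1.2  0.7 -0.4] rot [ 0.1  0.1 -0.1] dist 1 | TCP [ 0.491 -0.202  0.376]
d [-0.  0. 50.] rot [0. 0. 0.] dist 50 | TCP [ 0.508 -0.214  0.331]
w 0.030026867628064523 [-0.04768289  0.02863895 -2.07021284] q [ 0.03  0.02 -0.72  0.53 -0.54  1.43]
nose dist 0.12963254594662005 beam miss mm 0.8866156317711273 [ 0.30156713 -0.76763016  0.32540511] angle off 0.10203435100174546
```

drive_tool:
  moves:
    - [-1,0,25,0,0,0,0.6]
    - [-1,0,42,0,0,0,0.6]
    - [-1,0,50,0,0,0,0.6]
    - [-1,0,50,0,0,0,0.6]
    - [-1,0,50,0,0,0,0.6]
    - [-1,0,50,0,0,0,0.6]

```text
t: 45.4
eef_pos: [0.5087, -0.2139, 0.3318]
ee_rot: [-2.875, -0.35, -1.308]
force: [-0.8, 1.0, -2.2]
width: 0.03
```

```bash
python3 sc.py .08 ; python3 - <<'E'
from h import *
f=frame('scene'); P=cloud(f); hsv=cv2.cvtColor(f['img'],cv2.COLOR_RGB2HSV)
cv2.imwrite('pics/s2.png',cv2.resize(f['img'][90:250,130:330],(600,480),interpolation=2)[:,:,::-1])
E
```

```text
grasp [ 0.56244865 -0.25426614  0.18674443]
d [  0.1   0.7 -49.5] rot [-0. -0. -0.] dist 49 | TCP [ 0.491 -0.202  0.376]
d [-0.  0. 50.] rot [0. 0. 0.] dist 50 | TCP [ 0.508 -0.214  0.331]
w 0.030000087926716785 [-0.77415508  0.96712581 -2.1871754 ] q [-0.03  0.1  -0.79  0.67 -0.4   1.32]
nose dist 0.08054953628101089 beam miss mm 0.8127310683460822 [0.71475207 0.34617609 0.17269449] angle off 0.015351076895468753
```

View pics/s2.png

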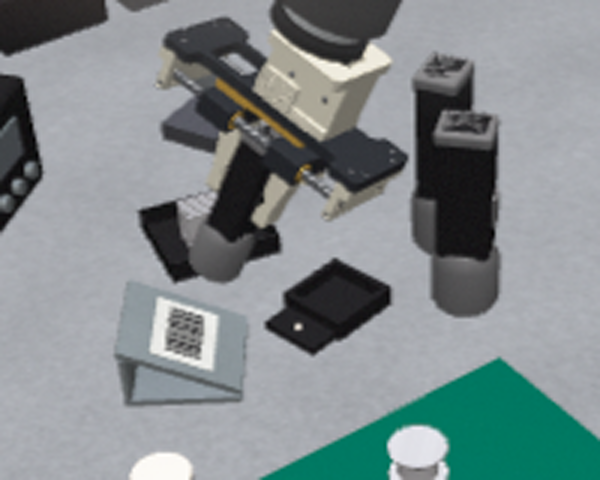

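The crop shows the nose at (218,255) aimed squarely at the label at (185,335). By the arm pose it is 80 mm away, 0.8 mm off the middle and 0.02° off square. Hold for 3 s, then retreat.

drive_tool:
  moves:
    - [0,0,0,0,0,0,0.6]
    - [0,0,0,0,0,0,0.6]
    - [0,0,0,0,0,0,0.6]
    - [0,0,0,0,0,0,0.6]
    - [0,0,0,0,0,0,0.6]
    - [0,0,0,0,0,0,0.6]
    - [0,0,0,0,0,0,0.6]
    - [0,0,0,0,0,0,0.6]
    - [0,0,0,0,0,0,0.6]
    - [0,0,0,0,0,0,0.6]
    - [0,0,0,0,0,0,0.6]
    - [0,0,0,0,0,0,0.6]

```text
t: 46.95
eef_pos: [0.5086, -0.214, 0.331]
ee_rot: [-2.876, -0.349, -1.308]
force: [-0.5, -0.9, -1.8]
width: 0.0296
```

drive_tool:
  moves:
    - [0,0,0,0,0,0,0.6]
    - [0,0,0,0,0,0,0.6]
    - [0,0,0,0,0,0,0.6]
    - [0,0,0,0,0,0,0.6]
    - [0,0,0,0,0,0,0.6]
    - [0,0,0,0,0,0,0.6]
    - [0,0,0,0,0,0,0.6]
    - [0,0,0,0,0,0,0.6]
    - [0,0,0,0,0,0,0.6]
    - [0,0,0,0,0,0,0.6]
    - [0,0,0,0,0,0,0.6]
    - [0,0,0,0,0,0,0.6]

```text
t: 48.45
eef_pos: [0.5086, -0.214, 0.331]
ee_rot: [-2.876, -0.349, -1.308]
force: [-0.4, -0.6, -2.3]
width: 0.0298
```

drive_tool:
  moves:
    - [0,0,-20,0,0,0,0.6]
    - [0,0,-45,0,0,0,0.6]
    - [0,0,-50,0,0,0,0.6]
    - [0,0,-50,0,0,0,0.6]
    - [0,0,-50,0,0,0,0.6]

```text
t: 49.08
eef_pos: [0.4915, -0.2016, 0.3753]
ee_rot: [-2.877, -0.349, -1.307]
force: [-0.3, -0.6, -2.5]
width: 0.03
```

```bash
python3 n.py 468.3 -280.7 -71.7 220 92
```

```text
d [67.5 46.8  8.4] rot [-14.4 -20.3  -0.5] dist 83 | TCP [ 0.468 -0.281  0.379]
d [  0.   0. 128.] rot [0. 0. 0.] dist 128 | TCP [ 0.468 -0.281  0.251]
w 0.03004308979160351 q6 1.4251653807400613
```

drive_tool:
  moves:
    - [20,14,3,-4,-5.5,0,0.6]
    - [40,28,6,-8,-11,0,0.6]
    - [55,40,8,-12,-16,-0.3,0.6]
    - [67.5,47,8.5,-14.4,-20.3,-0.5,0.6]
    - [67.5,47,8.5,-14.4,-20.3,-0.5,0.6]
    - [67.5,47,8.5,-14.4,-20.3,-0.5,0.6]
    - [67.5,47,8.5,-14.4,-20.3,-0.5,0.6]

```text
t: 49.95
eef_pos: [0.468, -0.2802, 0.3798]
ee_rot: [-3.14, -0.001, -1.251]
force: [-0.9, 0.2, -2.3]
width: 0.0298
```

```bash
python3 n.py 468.3 -280.7 -71.7 220 91; python3 - <<'E'
from h import *
f=frame('wrist'); P=cloud(f); Z=P[...,2]
# dock: dark, near bench; check recess position through points z 0.014..0.026
m=(Z>.012)&(Z<.028)&(np.abs(P[...,0]-.469)<.05)&(np.abs(P[...,1]+.28)<.05); print(axes(P[m][:,:2]),m.sum())
E
```

```text
d [ 0.5 -0.1  0.5] rot [-0.1 -0.   0. ] dist 1 | TCP [ 0.468 -0.281  0.379]
d [  0.   0. 129.] rot [0. 0. 0.] dist 129 | TCP [ 0.468 -0.281  0.25 ]
w 0.029800045779364653 q6 2.071060141890872
(array([ 466.3, -279.9]), array([70.2, 70.1], dtype=float32), 10.7) 1018
```

drive_tool:
  moves:
    - [0,0,40,0,0,0,0.6]
    - [0,0,75,0,0,0,0.6]
    - [0,0,100,0,0,0,0.6]
    - [0,0,115,0,0,0,0.6]
    - [0,0,123,0,0,0,0.6]
    - [0,0,127,0,0,0,0.6]
    - [0,0,128,0,0,0,0.6]
    - [0,0,128,0,0,0,0.6]
    - [0,0,128,0,0,0,0.6]

```text
t: 51.12
eef_pos: [0.4686, -0.2807, 0.2526]
ee_rot: [-3.139, -0.0, -1.251]
force: [-1.1, -0.2, -1.8]
width: 0.0297
```

drive_tool:
  moves:
    - [0,0,1,0,0,0,0.6]
    - [0,0,2,0,0,0,0.6]
    - [0,0,2,0,0,0,0.6]
    - [0,0,2,0,0,0,0.6]

```text
t: 51.62
eef_pos: [0.4685, -0.2806, 0.2501]
ee_rot: [-3.14, 0.0, -1.251]
force: [-0.4, 0.1, -2.0]
width: 0.0296
```

drive_tool:
  moves:
    - [0,0,0.7,0,0,0,0.6]
    - [0,0,0.7,0,0,0,0.6]
    - [0,0,0.7,0,0,0,0.6]

```text
t: 52.0
eef_pos: [0.4686, -0.2806, 0.2496]
ee_rot: [-3.14, -0.0, -1.251]
force: [-0.6, 0.4, 2.6]
width: 0.0298
```

drive_tool:
  moves:
    - [0,0,0.5,0,0,0,0.6]
    - [0,0,0.5,0,0,0,0.6]
    - [0,0,0.5,0,0,0,0.6]

```text
t: 52.38
eef_pos: [0.4686, -0.2806, 0.2496]
ee_rot: [-3.14, -0.0, -1.251]
force: [-1.9, 1.6, 7.3]
width: 0.0299
```

Seated. Release gently, rise, and check everything from a clear position.

drive_tool:
  moves:
    - [0,0,0,0,0,0,0.25]
    - [0,0,0,0,0,0,0.1]
    - [0,0,0,0,0,0,-0.1]
    - [0,0,0,0,0,0,-0.36]
    - [0,0,0,0,0,0,-0.36]
    - [0,0,-20,0,0,0,-0.36]
    - [0,0,-60,0,0,0,-0.36]
    - [0,0,-120,0,0,0,-0.36]
    - [0,0,-180,0,0,0,-0.36]
    - [0,0,-190,0,0,0,-0.36]

```text
t: 53.62
eef_pos: [0.4687, -0.2811, 0.4439]
ee_rot: [-3.133, -0.005, -1.251]
force: [-0.7, 0.0, -0.4]
width: 0.0595
```

```bash
python3 lab.py l9 225| grep scanner; python3 gauge.py g9.png; python3 - <<'E'
from nuts import *
import pickle
f=frame('scene','scene9.png'); t=frame('top'); t0=pickle.load(open('top0.pkl','rb'))
for o in nuts(t): print('top nut',np.round(o[0],1))
P=cloud(t);P0=cloud(t0); v,u=np.mgrid[:420,:560]
for n,b in [('cup',(190,220,130,163)),('jar',(300,326,140,168)),('spool',(272,298,205,232))]:
    m=(u>b[0])&(u<b[1])&(v>b[2])&(v<b[3]); print(n,axes(P[m&(P[...,2]>.012)][:,:2])[0],axes(P0[m&(P0[...,2]>.012)][:,:2])[0])
print(get_state()['eef_pos'])
E
```

```text
scanner top (array([ 469.2, -280.3]), array([37.4, 30.9], dtype=float32), 17.1) 1435 0.14032238263905278
band px 128 z [0.0754 0.0769 0.0832 0.0895 0.091 ] y -0.03270689318611306 0.03008984735331272
cup [743.3 165.7] [743.5 165.2]
jar [ 727.5 -140.7] [ 727.7 -140.5]
spool [487.2 -56.7] [547.6 -61.3]
[ 0.46783622 -0.28052864  0.43764072]
```

View pics/scene9.png

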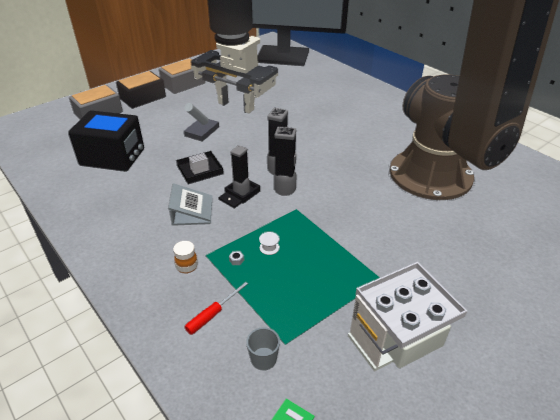

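```bash
python3 -c "
from station import job_done; print(job_done())"
```

```text
the job is handed in; nothing more can be done
None
```

The job is done and handed in at about 54 s of the 208 s allowed; no verdict was reported.

- **Heat sink:** it stands in the middle of the empty black parts tray.
- **Nuts:** five of the six are in the pan and the sixth is still on the mat. The pointer rests about 1.3 mm below the band's middle by the wrist camera's depth readings; a rougher reading from the scene camera put it up to about 3 mm below. With four nuts it was 4.7 mm above, too close to the 5 mm edge to call, so I added the fifth.
- **Scan:** I used the smallest scanner, the one in the dock. It was held still for about 3 s, 8 cm from the label, less than 1 mm off the middle and square to within 0.1°. Those figures come from the arm pose and the label position I measured, assuming the scanner sat straight in the jaws.
- **Return:** the scanner is back upright in its dock, with its top within 1 mm of where it started.

Last checks:
- **Bystanders:** the cup and jar read within 1 mm of where they began. The scene picture shows the screwdriver, the look-alikes, the spool and the last nut in their places.
- **Disagreed:** the final top-camera reading for the spool was 6 cm off and found no nut on the mat. I put that down to the arm blocking that camera, because the scene picture shows both unmoved.
- **Not repeated:** I did not take the pointer's depth reading again after returning the scanner. The scene picture shows the five nuts still in the pan.

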